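Pack the sample tubes in a bayonet pot held by the bench locking forceps

ROBOT

A 6-joint arm with a two-finger parallel gripper is mounted at the origin on a cart in front of the work surface, level with it; the furniture and walls round the work are solid. World frame = base frame: x ahead of the robot, y to its left, z up, the work surface at z = 0. Lengths are in m, angles in rad, forces in N, time in s.
With the tool pointing down it reaches from about 0.375 to 0.975 m from the base axis. Payload 3.8 kg.
Tool frame: the origin (TCP) lies midway between the tips of the shut fingers; the grasp point (between the pads) lies 19 mm behind it; z points along the fingers, x is the direction in which the jaws open and shut, and the axes are right-handed (so a half turn about z gives the same grasp; the last joint's range is limited). The gripper opens to 85 mm and grips with 20 to 120 N. Pads are 22 mm wide; open, the fingers measure 114 mm over their backs; the gripper's body (76 mm by 85 mm) begins 54 mm behind the grasp point. The pads swing forward as they close: fully open they stand 13 mm farther back than shut.
Start: joints at [1.149, 0.264, 1.604, -0, 1.274, -0.037], TCP at [0.253, 0.626, 0.231] pointing down, gripper open.
Joint ranges: [-2.63, 2.63], [-0.94, 2.18], [0.31, 2.57], [-1.31, 4.45], [0, 2.66], [-2.55, 2.55]. Speed limits (rad/s): [2.57, 2.57, 3.14, 3.14, 3.14, 3.14].

INTERFACE

Orientations are given as [roll, pitch, yaw] about the fixed x, y, z axes, in that order (R = Rz(yaw) Ry(pitch) Rx(roll)).
In Python, from rig import env, camera, camera_model gives the robot as it stands. The module is installed in compiled form; this text tells all that it offers.
- The arm moves only by the shell command python3 -m handwheel 'ROWS' [FORCE]. ROWS is JSON, one flat list of numbers, 7 for each row, row after row: the shift along the tool's x, y, z in cm, then the turn, a rotation vector about the tool's x, y, z in degrees, then the closure in counts, from 0 (fully open) to 255 (shut). A call has 1 to 5 rows; each row shifts and turns the commanded pose from where the row before left it, along the tool's axes as they then stand; what a row does not reach is not made up. A row lasts 1/10 s, in which the tool goes at most 50 mm and 8.59 degrees, less where a joint would pass 70% of its speed; a pose out of reach is approached as far as the arm can. A call is refused whole if a number of a shift passes 5 or a number of a turn 8.59, either way. A call with a gripper value outside its range is refused whole. The fingers move at their own pace and stop on an object; FORCE is the grip in N (left out, the last holds). Time passes only in rows, so rows that do not move let the fingers close. It gives the time, the measured TCP pose, the force and the opening at its end, in the units of the state.
- env.sense(): the state, without advancing time (a new reading comes with each control period).
- camera(name): name is "side" or "top"; returns (picture, depth): 400x640x3 uint8, red, green, blue; 400x640 float32, m along the optical axis (not along the pixel's ray), 0 where there is no reading.
- camera_model(name): a dict with "mtx" (3x3 intrinsics, pixels), "camera_from_world" (4x4, takes a point from world to camera coordinates). Camera axes: x right, y down, z forward; pixel columns grow to the right and rows downward; lengths in m; the calibration is good to about 2 mm. A picture is of the moment at which its call begins. camera_model takes no time and is no camera call.
- env.close_job(): hands the job in, once; it reports no verdict.
The state is a dict: "t": time; "joint_pos": joint angles; "qvel": joint speeds; "effort": joint torques, N m; "tool_pos": TCP position; "tcp_rot": TCP orientation; "ft_force": force on the tool from outside, world axes, zero at the start; "wrist_torque": the same for the moment, N m; "gripper_width": opening from 0.0 (shut) to 1.0 (fully open).
Only numpy, scipy, OpenCV 4.12 (cv2) and the standard library are available. Lean on these libraries where they do the work, as an engineer would, in place of code of your own. Each camera call takes 0.05 s, during which the arm holds its last target. There are 200 camera calls.

TASK

Get the samples ready for the lab: stand the empty pot in the jaws of the locking forceps on the bench and squeeze the handles until the ratchet holds it by itself, then put every tube from the blue rack into the pot, push the orange lid on and turn it clockwise until it is locked. Only then press the thumb ring down to release the ratchet so that the jaws spring fully open, and stand the closed pot upright on the floor of the steel tray at the right. Leave the other things on the bench where they are.

Things in the scene. Friction and masses are not known exactly. Their poses are not given: they have to be found in the camera images.
- holder: steel locking forceps fixed on a grey foot plate (290 x 94 mm, top 10 mm above the bench); origin under the pivot, x from the handles to the jaw tips, y to the fixed jaw, z up. They lie level, 34 mm above the bench, all below 45 mm. The moving handle is on the +y side. The jaws are concave rubber-faced arcs, 26 to 42 mm above the bench, centred 85 mm from the pivot along x
- holder_seat (a point): where the pot's underside centre should be set down between the open jaws, on the foot plate, 10 mm above the bench (axes as holder). There the 57 mm pot has about 7 mm of room to the fixed jaw (+y), 9 mm to the moving jaw (-y) and 8 mm either way along x. On closing, the moving jaw pushes the pot 7 mm along +y into the fixed jaw and centres it
- holder_squeeze (a point): fixed point midway between the two handle shanks as they lie when closed, 34 mm above the bench, 76 mm behind the pivot (axes as holder). Shanks 7 mm wide, 8 mm high. Outer faces: fixed shank 14 mm off on the -y side; moving shank 14 mm off on the +y side closed, 33 mm when open. A gripper centred here and closing along y squeezes both; keep its tips 15 mm above the bench
- holder_shank (a point): the middle of the moving shank at the squeezing place, 34 mm above the bench; moves with the handle, on closing about 19 mm along holder's -y. It may also be pushed from outside with shut fingers; closing takes 10 to 20 N here
- holder_ring (a point): centre of the thumb ring, the moving handle's finger ring (29 mm across, bar 6 mm thick, top 37 mm above the bench); moves with the handle. The fixed ring lies beside it on the -y side, 20 mm away when closed. Pressed straight down about 5 mm with shut fingers (6 to 9 N; stops at 10 mm), on its centre or outer half, the teeth part and it springs open; drawing it outwards helps
- holder_grip (a joint): closing angle of the forceps, rad: 0 fully open (a spring holds it there); the jaw meets the pot at about 0.16; three ratchet teeth hold by themselves at about 0.20, 0.24 and 0.28 (any will do); 0.325 is the stop. Close 0.02 beyond the angle at which a tooth is to hold, then let go
- pot_mid (a point): white sample pot, 57 mm across, 64 mm tall, 100 g, open at the top; point on its axis 33 mm above its underside, z up. Body (radius 28.5 mm) up to 46 mm, above it a neck 45 mm across. Two orange lugs on the neck at +x and -x (out to 29 mm, 52 to 55.5 mm up; an orange stripe below each). Take it by the body, fingertips at least 33 mm above its underside to stay above the jaws
- pot_mouth (a point): centre of the pot's open mouth, 64 mm above its underside; the opening is 42 mm across, the inner floor 60 mm below this point
- lid_bar (a point): orange bayonet lid, 70 mm across, 45 g, with a straight grip bar 50 mm long (x), 12 mm wide (y), 18.5 to 35 mm above the lid's lower rim, white line on top; point at the bar's centre, 26.5 mm above the rim. It goes down over the lugs with the bar turned 40 to 140 degrees anticlockwise from above from the line of the lugs (best crosswise), with 2 mm of side play; a conical plug inside then centres it in the mouth
- lid_rim (a point): centre of the lid's lower rim. Fully down it is 48.5 mm above the pot's underside (7 mm more if it rests on the lugs; lid_bar is then 42 mm over pot_mid when down). Turned clockwise the lid stops with its bar along the line of the lugs, about 4 degrees past it: locked, with 1 mm of vertical play; the pot can then be lifted by the bar
- tube0_mid (a point): sample tube standing in the blue rack, 9 mm across, 54 mm long, 12 g, coloured cap 10 mm across and 11.5 mm high; point at mid-length, z along the tube to the cap. Its lower 24 mm stand in a hole. Two to four of the five tubes are present, the others absent (None). Held by the cap and let go with its foot inside the pot's mouth it may drop the last 3 cm; in the pot it may lean; a cap above the rim would block the lid
- tube1_mid (a point): as tube0_mid
- tube2_mid (a point): as tube0_mid
- tube3_mid (a point): as tube0_mid
- tube4_mid (a point): as tube0_mid
- tube_rack: blue tube rack, fixed, 46 (x) x 168 (y) x 30 mm high, origin under its centre; five holes in a row along its y, 32 mm apart, 24 mm deep
- out_tray: stainless tray, fixed, origin under its centre, floor 2 mm above the bench, inside 204 mm along its x and 308 mm along its y, rim 19 mm high. A brown bottle stands near its -y end
- drops_by: brown bottle with black cap standing in the tray near its -y end, 33 mm across, 70 mm tall, origin under its centre; to be left alone
- dish_by: green jar lid used as a dish, 96 mm across, 17 mm high, to be left alone
- syringe_by: small oral syringe lying behind the forceps, 18 x 89 x 10 mm, to be left alone
- feeder_by: large oral syringe, 30 x 127 x 16 mm, to be left alone
- tape_by: roll of tape, 96 mm across, 25 mm high, to be left alone

How it is judged:
On the way, in this order (a step that is already met when the one before it is completed fails the run):
1. the pot stands in the forceps' jaws and the ratchet holds the handles closed on it, fingers off the forceps (value of joint holder_grip above 0.185 rad and horizontal distance between pot_mid and holder_seat below 0.013 m and height (world z) of pot_mid below 0.048 m and angle between pot_mid's own z axis and vertical below 0.1 rad and contact force between the fingers and holder below 0.3 N), for 0.3 s.
2. every tube is in the pot while the forceps hold it (value of joint holder_grip above 0.185 rad and horizontal distance between pot_mid and holder_seat below 0.013 m and height (world z) of pot_mid below 0.048 m and angle between pot_mid's own z axis and vertical below 0.1 rad and distance between each of tube0_mid, tube1_mid, tube2_mid, tube3_mid, tube4_mid and pot_mid below 0.024 m), for 0.2 s.
3. the lid is fully down and turned to its lock while the forceps still hold the pot (value of joint holder_grip above 0.185 rad and horizontal distance between pot_mid and holder_seat below 0.013 m and height (world z) of pot_mid below 0.048 m and angle between pot_mid's own z axis and vertical below 0.1 rad and z of lid_bar in the frame of pot_mid below 0.044 m and distance between lid_bar and pot_mid below 0.0445 m and angle between the x axis of lid_bar and the x axis of pot_mid, either way round below 0.27 rad), for 0.2 s.
4. the ratchet is released and the forceps are fully open, the lid still locked on (value of joint holder_grip below 0.03 rad and z of lid_bar in the frame of pot_mid below 0.044 m and distance between lid_bar and pot_mid below 0.0445 m and angle between the x axis of lid_bar and the x axis of pot_mid, either way round below 0.27 rad), for 0.2 s.
At the end, for the whole second after the job is handed in: the forceps stand fully open (closing angle under 0.03 rad); the pot stands upright (within 5 degrees) and at rest on the floor of the out-tray, clear of its rim, with all tubes inside and the lid fully down and locked (bar within 15 degrees of the line of the lugs) (all of step 4 and distance between each of tube0_mid, tube1_mid, tube2_mid, tube3_mid, tube4_mid and pot_mid below 0.024 m and x of pot_mid in the frame of out_tray between -0.085 and 0.085 m and y of pot_mid in the frame of out_tray between -0.135 and 0.135 m and height (world z) of pot_mid below 0.04 m and angle between pot_mid's own z axis and vertical below 0.08 rad and linear speed of pot below 0.02 m/s); the robot touches nothing.
It fails at once if a bystander (brown bottle in the tray, green dish, either syringe, tape) is moved by more than 3 cm (distance of any of drops_by, dish_by, syringe_by, feeder_by, tape_by from where it was at the start of the episode above 0.03 m).
It fails at once if the pot is tipped over (angle between pot_mid's own z axis and vertical above 0.7 rad).
Of tube0, tube1, tube2, tube3, tube4 only 2 to 4 are there at a start; the rules pass over those that are not, and their reading is None.
At some moment in a run one of pot_lid, pot may be knocked a few centimetres aside while the robot is not near it.
It also fails if it takes over 208 s, if anything falls off the work surface, if the arm or the gripper's body presses on something with over 40 N, if the wrist force passes 120 N, or if a joint passes its speed limit or range.

## Working session

There is one attempt and no reset: what is moved stays moved. The work goes in short steps, Python scripts to look and compute and a shell command to move; the robot and the scene stay as the last step left them, time stands still between calls to the robot, and variables do not carry over. Pictures are saved under pics/ and viewed, about 12 in all and at most 16, crops included, and the job is handed in when it is done.

```bash
mkdir -p pics
cat > h.py <<'E'
import numpy as np, cv2
from rig import env, camera, camera_model
def snap(n):
    p,d=camera(n); return p,d,camera_model(n)
def cloud(d,m):
    K=m["mtx"];T=np.linalg.inv(np.array(m["camera_from_world"]));v,u=np.mgrid[:d.shape[0],:d.shape[1]]
    c=np.stack([(u-K[0][2])/K[0][0]*d,(v-K[1][2])/K[1][1]*d,d],-1)
    return c@T[:3,:3].T+T[:3,3]
def ray(m,u,v,z):
    K=np.array(m["mtx"]);T=np.linalg.inv(np.array(m["camera_from_world"]))
    r=T[:3,:3]@np.linalg.inv(K)@np.array([u,v,1.]);o=T[:3,3]
    return o+r*(z-o[2])/r[2]
def save(n,p): cv2.imwrite("pics/"+n,p[...,::-1])
E
python3 - <<'E'
from h import *
for n in("top","side"):
    p,d,m=snap(n); save(n+"0.png",p); np.savez(n+"0.npz",p=p,d=d)
    print(n,np.round(m["mtx"],1).tolist(),np.round(np.linalg.inv(m["camera_from_world"]),3).tolist())
s=env.sense();print({k:np.round(v,3).tolist() for k,v in s.items()})
E
```

```text
top [[395.3, 0.0, 323.8], [0.0, 395.3, 192.8], [0.0, 0.0, 1.0]] [[0.007, -0.988, 0.155, 0.378], [-1.0, -0.009, -0.013, 0.037], [0.014, -0.155, -0.988, 1.377], [0.0, 0.0, 0.0, 1.0]]
side [[363.6, 0.0, 316.7], [0.0, 363.6, 199.7], [0.0, 0.0, 1.0]] [[0.865, -0.168, 0.473, 0.112], [-0.501, -0.342, 0.795, -0.813], [0.028, -0.925, -0.38, 0.456], [0.0, 0.0, 0.0, 1.0]]
{'t': 0.1, 'joint_pos': [1.149, 0.265, 1.605, 0.0, 1.274, -0.037], 'qvel': [0.002, -0.0, -0.002, 0.0, 0.001, 0.001], 'effort': [0.001, -51.67, -36.859, 0.0, 0.006, 0.0], 'tool_pos': [0.253, 0.625, 0.23], 'tcp_rot': [-3.141, 0.002, 1.186], 'ft_force': [-0.008, -0.67, -0.727], 'wrist_torque': [-0.004, 0.042, -0.007], 'gripper_width': 0.999}
```

View pics/top0.png

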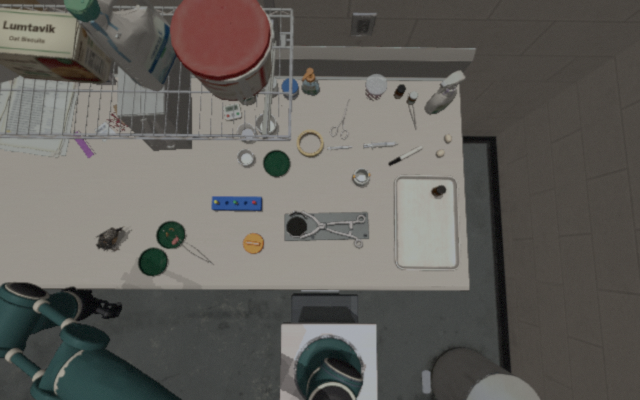

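View pics/side0.png

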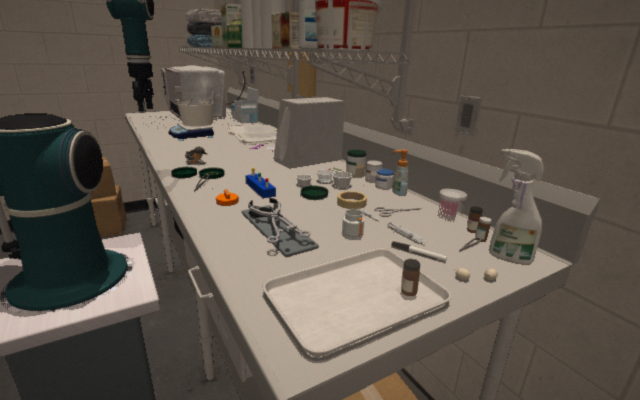

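The top view shows the rack at (237,204), lid (254,243), forceps with jaws (297,225) and rings (359,243)/(368,217), pot (361,177) and tray (426,222). The side view agrees. Next I measure.

Run:
```python
from h import *
z=np.load("top0.npz");p,d=z["p"],z["d"];m=camera_model("top");P=cloud(d,m)
z2=np.load("side0.npz");p2,d2=z2["p"],z2["d"];m2=camera_model("side");P2=cloud(d2,m2)
print("bench z",np.median(P[255:265,300:380,2]), "tray",np.median(P[220:240,405:440,2]))
hsv=cv2.cvtColor(p,cv2.COLOR_RGB2HSV);hsv2=cv2.cvtColor(p2,cv2.COLOR_RGB2HSV)
def blobs(h,P,lo,hi,box,name,mn=4):
    M=cv2.inRange(h,lo,hi);k=np.zeros_like(M);x0,y0,x1,y1=box;k[y0:y1,x0:x1]=M[y0:y1,x0:x1]
    n,l,s,c=cv2.connectedComponentsWithStats(k)
    for i in range(1,n):
        if s[i][4]>=mn:
            q=P[l==i]; print(name,c[i].round(1),s[i].tolist(),"med",np.median(q,0).round(3),"minmax",q.min(0).round(3),q.max(0).round(3))
blobs(hsv,P,(100,120,40),(130,255,255),(200,185,275,220),"rack",20)
blobs(hsv,P,(5,120,100),(22,255,255),(235,225,275,260),"lid",20)
blobs(hsv,P,(3,100,80),(22,255,255),(345,160,380,195),"lug",1)
# pot by height
for nm,PP,box in(("top",P,(340,155,385,200)),("side",P2,(330,200,375,245)),("toplid",P,(235,225,275,260))):
    x0,y0,x1,y1=box;q=PP[y0:y1,x0:x1].reshape(-1,3)
    for a,b in((.005,.03),(.03,.05),(.052,.07)):
        r=q[(q[:,2]>a)&(q[:,2]<b)]
        if len(r): print(nm,a,len(r),r.min(0).round(3),r.max(0).round(3),((r.min(0)+r.max(0))/2).round(4))
a=cv2.resize(p[165:260,205:375],None,fx=4.7,fy=4.7,interpolation=cv2.INTER_CUBIC);save("crop1.png",a)
b=cv2.resize(p2[170:260,210:380],None,fx=4.7,fy=4.7,interpolation=cv2.INTER_CUBIC);save("crop2.png",b)
```

```text
bench z 0.0009789811172624674 tray 0.0018125555694716855
rack [236.9 203.2] [212, 197, 50, 14, 587] med [0.547 0.314 0.031] minmax [0.378 0.037 0.003] [0.572 0.4   1.377]
lid [253.3 243.1] [244, 234, 20, 19, 285] med [0.414 0.257 0.02 ] minmax [ 0.385  0.226 -0.003] [0.446 0.29  0.043]
lug [353.6 176.2] [353, 175, 2, 3, 5] med [ 0.643 -0.083  0.055] minmax [ 0.64  -0.083  0.052] [ 0.647 -0.08   0.055]
lug [369.  174.5] [369, 174, 1, 2, 2] med [ 0.649 -0.134  0.055] minmax [ 0.647 -0.135  0.052] [ 0.651 -0.134  0.058]
top 0.005 195 [ 0.57  -0.194  0.005] [ 0.729 -0.038  0.03 ] [ 0.6498 -0.1162  0.0175]
top 0.03 64 [ 0.62  -0.133  0.03 ] [ 0.674 -0.078  0.05 ] [ 0.6466 -0.1054  0.0402]
top 0.052 51 [ 0.625 -0.135  0.052] [ 0.67  -0.079  0.069] [ 0.6475 -0.1071  0.0606]
side 0.005 404 [ 0.616 -0.138  0.005] [0.806 0.09  0.03 ] [ 0.7108 -0.0242  0.0175]
side 0.03 178 [ 0.616 -0.138  0.03 ] [ 0.671 -0.087  0.049] [ 0.6432 -0.1126  0.0398]
side 0.052 144 [ 0.621 -0.138  0.052] [ 0.668 -0.086  0.065] [ 0.6446 -0.1117  0.0583]
toplid 0.005 381 [0.361 0.188 0.005] [0.478 0.324 0.028] [0.4193 0.2556 0.0166]
toplid 0.03 55 [0.408 0.236 0.031] [0.425 0.284 0.043] [0.4163 0.2598 0.0367]
```

View pics/crop1.png

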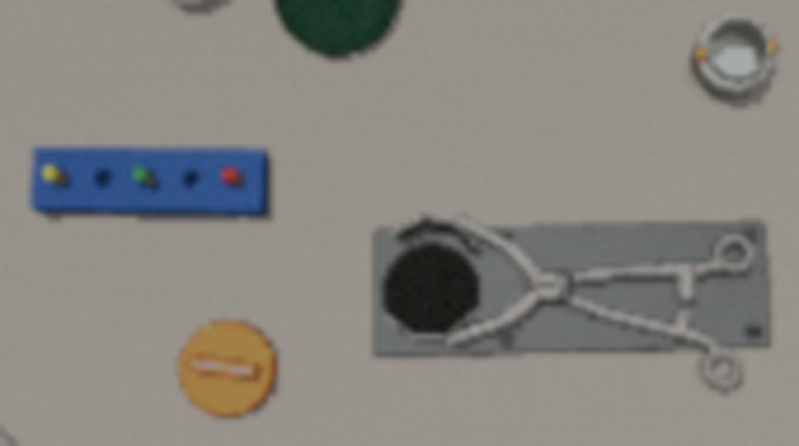

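View pics/crop2.png

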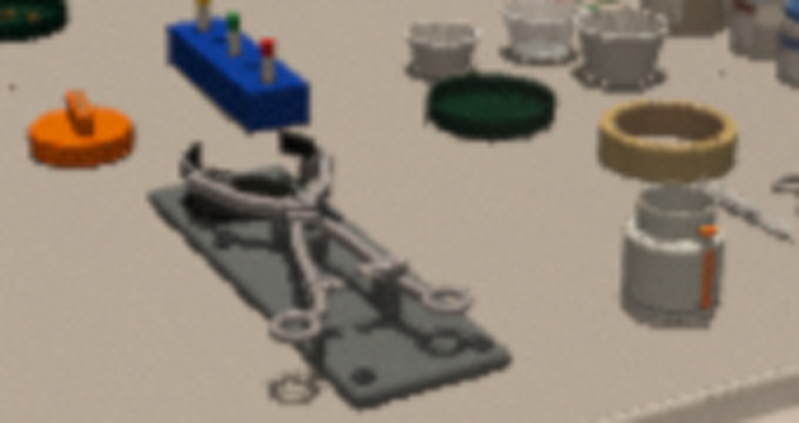

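Clear view: three tubes (yellow, green, red in holes 1, 3 and 5), lid bar along crop (193,366)–(258,372), pot lugs (702,53)/(772,46), forceps pivot (550,287), seat pad (431,290). Now I turn these into world points.

Run:
```python
from h import *
m=camera_model("top")
def c(x,y,z): return ray(m,(x+.5)/4.7-.5+205,(y+.5)/4.7-.5+165,z)[:2]
g=lambda n,*a:print(n,c(*a).round(4))
for q in((373,230),(765,221),(770,347),(374,355)): g("plate",*q,.010)
g("pad",431,290,.011);g("pivot",550,287,.04)
g("ring",721,371,.036);g("fring",733,252,.036)
a,b=c(702,53,.0555),c(772,46,.0555);print("lugs",a,b,(a+b)/2,np.degrees(np.arctan2(*(a-b)[::-1])))
a,b=c(193,366,.035),c(258,372,.035);print("bar",a,b,(a+b)/2,np.degrees(np.arctan2(*(a-b)[::-1])))
g("liddisc",228,369,.017)
for q in((49,174),(140,174),(229,175)): g("tube",*q,.060)
for q in((34,148),(266,150),(267,213),(34,210)): g("rack",*q,.030)
for n in((102,177),(191,178)): g("hole",*n,.03)
# refine from depth at colour pixels
z=np.load("top0.npz");p,d=z["p"],z["d"];P=cloud(d,m)
for n,(u,v) in dict(y=(215,202),g=(235,202),r=(253.5,202)).items():
    q=P[198:206,int(u)-3:int(u)+5].reshape(-1,3);r=q[q[:,2]>.045];print(n,len(r),r.mean(0).round(4),r.max(0).round(4))
for (u,v) in((394,178),(456,178),(457,269),(394,269)): print("tray",ray(m,u,v,.019)[:2].round(3))
print("bottle",ray(m,438,190,.07).round(3))
```

```text
plate [0.5174 0.1565]
plate [ 0.5265 -0.1331]
plate [ 0.4338 -0.1359]
plate [0.4258 0.1538]
pad [0.4735 0.113 ]
pivot [0.4743 0.0259]
ring [ 0.4153 -0.0972]
fring [ 0.5009 -0.1065]
lugs [ 0.64363883 -0.08293232] [ 0.64931539 -0.13386522] [ 0.64647711 -0.10839877] 96.35946908015926
bar [0.41617861 0.2806777 ] [0.41225865 0.23417393] [0.41421863 0.25742581] 85.18173835881319
liddisc [0.4147 0.2586]
tube [0.5504 0.3835]
tube [0.551  0.3189]
tube [0.5508 0.2556]
rack [0.5734 0.4032]
rack [0.5734 0.2342]
rack [0.5271 0.232 ]
rack [0.5279 0.4009]
hole [0.5525 0.3528]
hole [0.5523 0.2881]
y 11 [0.5367 0.3517 0.1793] [0.5565 0.3874 1.3769]
g 12 [0.5369 0.2963 0.1687] [0.5566 0.3232 1.3769]
r 10 [0.5516 0.2561 0.0573] [0.5562 0.2605 0.0659]
tray [ 0.645 -0.227]
tray [ 0.647 -0.445]
tray [ 0.333 -0.434]
tray [ 0.331 -0.22 ]
bottle [ 0.595 -0.364  0.07 ]
```

Run:
```python
from h import *
z=np.load("top0.npz");p,d=z["p"],z["d"];m=camera_model("top");P=cloud(d,m)
z2=np.load("side0.npz");m2=camera_model("side");P2=cloud(z2["d"],m2)
piv=np.array([.4743,.0259]);a=np.radians(91.7);X=np.array([np.cos(a),np.sin(a)]);Y=np.array([-X[1],X[0]])
def H(P): q=P[...,:2]-piv; return q@X,q@Y
for n,PP in(("top",P),("side",P2)):
    x,y=H(PP);print(n)
    for lo in np.arange(50,125,10):
        s=(x>lo/1e3)&(x<lo/1e3+.01)&(abs(y)<.06)&(PP[...,2]>.026)&(PP[...,2]<.05)
        print(lo,sorted((y[s]*1e3).round().astype(int).tolist()))
x,y=H(P);s=(abs(x-.085)<.06)&(abs(y)<.06)&(p.max(-1)<50)
print("dark",s.sum(),"z",np.percentile(P[s][:,2],[5,50,95]).round(4));t=s&(P[...,2]<.018)
print(np.percentile(x[t],[1,50,99]),np.percentile(y[t],[1,50,99]))
v,u=np.nonzero(t);M=t.astype(np.uint8);cs,_=cv2.findContours(M,0,2);k=max(cs,key=cv2.contourArea);print(cv2.minEnclosingCircle(k),cv2.boundingRect(k))
```

```text
top
50 [-51, -48, -48, -44, -44, -44, -40, -38, -34, -34, -30, -30, -30, 17, 17, 20, 27, 27, 27, 30, 30]
60 [-54, -51, -48, -48, -47, -45, -44, -44, -41, -40, -38, -38, -34, 17, 20, 20, 23, 23, 23, 27, 27, 30, 30, 30, 33, 33, 33, 36]
70 [-51, -51, -51, -48, -48, -48, -46, -45, -44, 27, 27, 30, 30, 33, 33, 33, 37, 37]
80 [-52, -52, -51, -48, -48, -48, 29, 30, 33, 33, 33]
90 [-52, -51, -48, -48, -48, -45, -45, 26, 30, 30, 30, 32, 33, 33]
100 [-48, -45, -45, -45, -43, -42, -42, -42, -39, -38, 19, 23, 23, 26, 26, 29, 29, 33]
110 [-42, 16, 19, 19, 22, 22, 26]
120 []
side
50 [-48, -47, -47, -46, -44, -41, -40, -40, -36, -35, -34, -34, -31, -30, -30, -29, -28, -28, -28, -28, -26, 18, 18, 19, 20, 20, 21, 23, 24, 27, 30, 31, 32, 32, 34, 35, 35, 35, 36]
60 [-52, -50, -46, -45, -44, -41, -40, -38, -38, -34, -32, 18, 21, 23, 25, 25, 25, 27, 28, 28, 29, 31, 33, 34, 35, 36, 37, 37, 38, 38, 38, 39, 40, 41]
70 [-49, -46, -44, 30, 30, 32, 33, 34, 39, 40]
80 [-51, -48, -47, -45, -45, -44, -44, 30, 32, 34, 35, 36, 36, 36, 36]
90 [-48, -46, -46, -45, -45, -45, -43, -43, -43, -42, -41, -40, -39, -36, 29, 31, 32, 34, 34, 35, 35, 36, 37]
100 [-41, -41, -40, -40, -39, -38, -38, -37, -37, -37, -37, -35, 21, 22, 22, 25, 27]
110 [16, 17, 20, 20, 26]
120 []
dark 282 z [0.007  0.012  0.0325]
[0.05690519 0.08788146 0.11903515] [-0.03400535 -0.00300532  0.02467613]
((296.34210205078125, 226.5), 9.670931816101074) (287, 217, 20, 19)
```

```bash
python3 -m handwheel '[0,0,0,0,0,8.5,0, 0,0,0,0,0,8.5,0, 0,0,0,0,0,8.5,0, 0,0,0,0,0,8.5,0, 0,0,0,0,0,8.5,0]' 40
python3 -m handwheel '[0,0,0,0,0,8.5,0, 0,0,0,0,0,8.5,0, 0,0,0,0,0,8.4,0, 0,0,0,0,0,0,0]'
```

```text
t: 0.6
tool_pos: [0.2532, 0.6252, 0.2305]
tcp_rot: [3.141, 0.001, 0.438]
ft_force: [-1.3, 0.1, -0.3]
gripper_width: 1.003
t: 1.0
tool_pos: [0.2532, 0.6253, 0.2306]
tcp_rot: [3.14, 0.0, 0.001]
ft_force: [0.4, 0.5, -0.5]
gripper_width: 1.001
```

```bash
for i in 1; do
python3 -m handwheel '[2.3,4.3,0,0,0,0,0, 2.3,4.3,0,0,0,0,0, 2.3,4.3,0,0,0,0,0, 2.3,4.3,0,0,0,0,0, 2.3,4.3,0,0,0,0,0]' >/dev/null
python3 -m handwheel '[2.3,4.3,0,0,0,0,0, 2.3,4.3,0,0,0,0,0, 2.3,4.3,0,0,0,0,0, 2.3,4.3,0,0,0,0,0, 2.3,4.3,0,0,0,0,0]'
python3 -m handwheel '[2.3,4.3,0,0,0,0,0, 2.3,4.3,0,0,0,0,0, 2.3,4.3,0,0,0,0,0, 2.3,4.3,0,0,0,0,0, 2.3,4.3,0,0,0,0,0]' >/dev/null
python3 -m handwheel '[2.3,4.3,0,0,0,0,0, 2.5,4.6,0,0,0,0,0, 0,0,5,0,0,0,0, 0,0,5,0,0,0,0, 0,0,0,0,0,0,0]'; done
python3 - <<'E'
from h import *
p,d,m=snap("top");save("a1t.png",cv2.resize(p[130:240,300:420],None,fx=4,fy=4))
p2,d2,m2=snap("side");a=cv2.resize(p2[120:270,270:430],None,fx=3.5,fy=3.5,interpolation=2);save("a1.png",a)
h=cv2.cvtColor(p2,cv2.COLOR_RGB2HSV)
P=cloud(d,m);q=P[155:200,340:385].reshape(-1,3);
P2=cloud(d2,m2);q=P2[195:250,325:380].reshape(-1,3);r=q[(q[:,2]>.03)&(q[:,2]<.05)];print(len(r),r.min(0),r.max(0))
print(env.sense()["tool_pos"])
E
```

```text
t: 2.0
tool_pos: [0.4842, 0.1939, 0.2313]
tcp_rot: [-3.141, -0.0, 0.005]
ft_force: [1.3, 0.3, -0.2]
gripper_width: 1.001
t: 3.0
tool_pos: [0.6391, -0.1053, 0.122]
tcp_rot: [-3.138, 0.017, 0.003]
ft_force: [-1.9, -0.5, -0.2]
gripper_width: 1.001
177 [ 0.61586222 -0.13904411  0.03001509] [ 0.67079237 -0.08584964  0.04977105]
[ 0.64469466 -0.10565149  0.13015534]
```

View pics/a1.png

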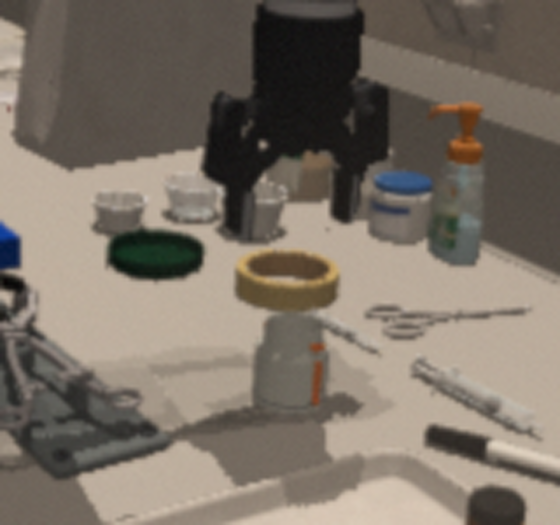

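```bash
python3 -m handwheel '[0,0.3,2.5,0,0,0,0, 0,0,2.5,0,0,0,0, 0,0,2.5,0,0,0,0, 0,0,2.5,0,0,0,0, 0,0,0,0,0,0,0]' 30
python3 -m handwheel '[0,0,0,0,0,0,60, 0,0,0,0,0,0,90, 0,0,0,0,0,0,120, 0,0,0,0,0,0,120, 0,0,0,0,0,0,120]'
python3 - <<'E'
from h import *
p2,d2,m2=snap("side");a=cv2.resize(p2[150:270,290:430],None,fx=4,fy=4,interpolation=2);save("a2.png",a)
E
```

```text
t: 3.6
tool_pos: [0.6456, -0.1083, 0.0314]
tcp_rot: [-3.141, 0.001, 0.003]
ft_force: [0.1, -0.1, -0.3]
gripper_width: 1.002
t: 4.1
tool_pos: [0.6488, -0.1092, 0.0355]
tcp_rot: [3.141, -0.006, 0.001]
ft_force: [-0.7, 1.8, 5.0]
gripper_width: 0.661
```

View pics/a2.png

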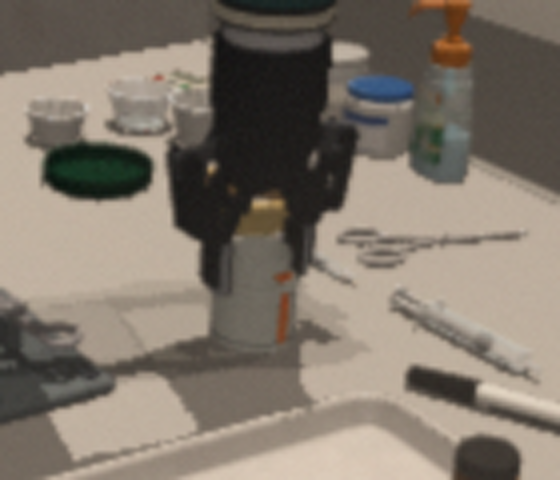

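```bash
python3 -m handwheel '[0,0,2,0,0,0,120, 0,0,-2,0,0,0,120, 0,0,-3,0,0,0,120, 0,0,-3,0,0,0,120, 0,0,-3,0,0,0,120]' >/dev/null 2>&1; echo; python3 -c "
from h import *;s=env.sense();print(s['t'],s['tool_pos'],s['ft_force'],s['gripper_width'])"
```

```text
4.65 [ 0.64689485 -0.10909596  0.12481527] [ 0.47849988  0.25506145 -0.97480191] 0.6546998635539418
```

I mistyped the first row, a 2 cm downward press, so I check how the pot now sits in the fingers.

Run:
```python
from h import *
p2,d2,m2=snap("side");s=env.sense();print(s["tool_pos"],s["ft_force"])
P=cloud(d2,m2);x,y,z=P[...,0],P[...,1],P[...,2]
s=(abs(x-.647)<.035)&(abs(y+.109)<.05)&(z>.03)&(p2.max(-1)>75)
v,u=np.nonzero(s);print(s.sum(),np.percentile(P[s],[0,1,50,99,100],axis=0).round(3).tolist(),u.min(),u.max(),v.min(),v.max())
p,d,m=snap("top")
c=(int(u.mean()),int(v.mean()));a=cv2.resize(p2[c[1]-50:c[1]+50,c[0]-65:c[0]+65],None,fx=4.5,fy=4.5,interpolation=2);save("a3.png",a)
```

```text
[ 0.65057763 -0.10982792  0.13137466] [ 1.63526281 -0.80980867  2.57575706]
661 [[0.612, -0.147, 0.103], [0.613, -0.146, 0.105], [0.633, -0.129, 0.15], [0.666, -0.061, 0.5], [0.679, -0.059, 0.506]] 342 375 26 201
```

View pics/a3.png

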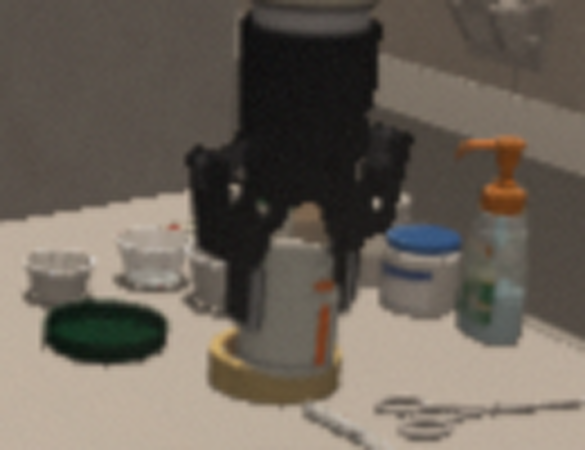

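```bash
python3 -m handwheel '[0,0,3,0,0,0,120, 0,0,3,0,0,0,120, 0,0,2.5,0,0,0,120, 0,0,0.7,0,0,0,120, 0,0,0,0,0,0,120]'
python3 -m handwheel '[0,0,0.3,0,0,0,120, 0,0,0.3,0,0,0,120, 0,0,0,0,0,0,120]'
```

```text
t: 5.25
tool_pos: [0.6448, -0.1087, 0.028]
tcp_rot: [-3.141, 0.003, 0.001]
ft_force: [-0.6, 0.3, -0.6]
gripper_width: 0.655
t: 5.55
tool_pos: [0.6467, -0.1091, 0.0243]
tcp_rot: [3.141, -0.002, 0.001]
ft_force: [1.3, 0.9, -1.6]
gripper_width: 0.66
```

```bash
python3 -m handwheel '[0,0,0.2,0,0,0,120, 0,0,0,0,0,0,120]'
python3 -m handwheel '[0,0,0.2,0,0,0,120, 0,0,0,0,0,0,120]'
```

```text
t: 5.75
tool_pos: [0.6467, -0.1091, 0.022]
tcp_rot: [3.141, -0.002, 0.001]
ft_force: [0.9, -0.2, 0.7]
gripper_width: 0.658
t: 5.95
tool_pos: [0.6467, -0.1089, 0.0218]
tcp_rot: [3.142, -0.001, 0.001]
ft_force: [-4.5, 1.4, 10.8]
gripper_width: 0.657
```

```bash
python3 -m handwheel '[0,0,0,0,0,0,60, 0,0,0,0,0,0,30, 0,0,-0.7,0,0,0,30, 0,0,-0.5,0,0,0,30, 0,0,0,0,0,0,30]'
python3 -m handwheel '[0,0,0,0,0,0,90, 0,0,0,0,0,0,120, 0,0,0,0,0,0,120, 0,0,0,0,0,0,120]'
python3 -m handwheel '[0,0,-2,0,0,0,120, 0,0,-3,0,0,0,120, 0,0,-3,0,0,0,120, 0,0,0,0,0,0,120]'
```

```text
t: 6.45
tool_pos: [0.6469, -0.1092, 0.0325]
tcp_rot: [3.141, -0.002, 0.001]
ft_force: [-0.5, 0.6, -1.1]
gripper_width: 0.885
t: 6.85
tool_pos: [0.6463, -0.109, 0.0319]
tcp_rot: [3.141, -0.001, 0.001]
ft_force: [-0.8, 0.8, 5.5]
gripper_width: 0.666
t: 7.25
tool_pos: [0.6493, -0.1096, 0.116]
tcp_rot: [3.14, -0.008, 0.001]
ft_force: [1.3, -0.6, -0.0]
gripper_width: 0.662
```

```bash
python3 -m handwheel '[-2.4,-3.1,0,0,0,0,120, -2.4,-3.1,0,0,0,0,120, -2.4,-3.2,0,0,0,0,120, -2.4,-3.2,0,0,0,0,120, -2.4,-3.2,0,0,0,0,120]'
python3 -m handwheel '[-2.4,-3.2,0,0,0,0,120, -2.4,-3,0,0,0,0,120, 0,0,1.5,0,0,0,120,0,0,0,0,0,0,120,0,0,0,0,0,0,120]'
python3 - <<'E'
from h import *
s=env.sense();print(s["tool_pos"],s["ft_force"])
p2,d2,m2=snap("side");p,d,m=snap("top")
P=cloud(d2,m2);x,y,z=P[...,0],P[...,1],P[...,2]
t=s["tool_pos"];k=(abs(x-t[0])<.035)&(abs(y-t[1])<.035)&(z>.052)&(z<.14)&(p2.max(-1)>75)
v,u=np.nonzero(k);print(k.sum(),np.percentile(P[k],[0,1,50,99,100],axis=0).round(3).tolist())
a=cv2.resize(p2[140:270,190:330],None,fx=4.5,fy=4.5,interpolation=2);save("a4.png",a)
E
```

```text
t: 7.75
tool_pos: [0.5235, 0.0499, 0.1094]
tcp_rot: [3.142, 0.002, 0.0]
ft_force: [1.1, 0.4, -0.7]
gripper_width: 0.658
t: 8.25
tool_pos: [0.4769, 0.1107, 0.0952]
tcp_rot: [3.141, 0.002, 0.001]
ft_force: [-0.5, 0.5, -0.1]
gripper_width: 0.66
[0.47686501 0.11066084 0.0951721 ] [-0.45046562  0.45626531 -0.14306362]
449 [[0.446, 0.081, 0.062], [0.447, 0.083, 0.064], [0.469, 0.092, 0.1], [0.5, 0.135, 0.127], [0.509, 0.137, 0.137]]
```

View pics/a4.png

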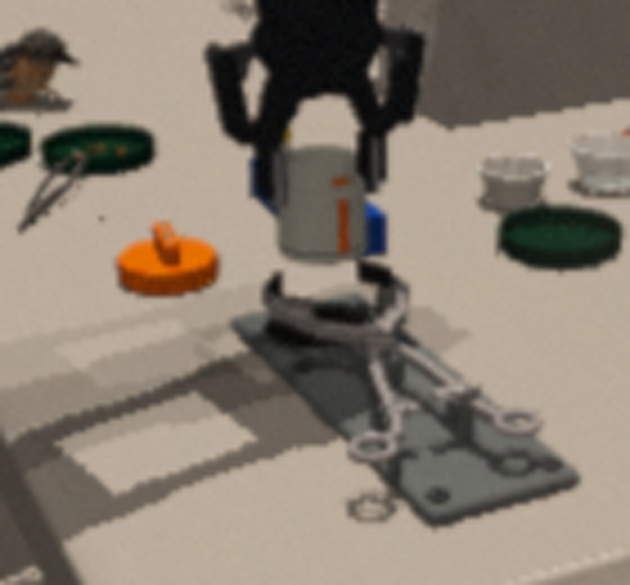

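```bash
python3 -m handwheel '[0.2,-0.1,1,0,0,0,120, 0,0,1.5,0,0,0,120, 0,0,1.5,0,0,0,120, 0,0,0.7,0,0,0,120, 0,0,0,0,0,0,120]'
python3 -m handwheel '[0,0,0.2,0,0,0,120, 0,0,0,0,0,0,120, 0,0,0,0,0,0,120]'
python3 -m handwheel '[0,0,0.2,0,0,0,120, 0,0,0,0,0,0,120,0,0,0,0,0,0,120]'
```

```text
t: 8.85
tool_pos: [0.4788, 0.1113, 0.0478]
tcp_rot: [3.141, 0.003, 0.0]
ft_force: [-0.7, 0.0, -0.3]
gripper_width: 0.66
t: 9.15
tool_pos: [0.4804, 0.112, 0.0479]
tcp_rot: [-3.141, -0.001, 0.001]
ft_force: [-0.7, -0.0, -1.8]
gripper_width: 0.662
t: 9.45
tool_pos: [0.4797, 0.112, 0.0454]
tcp_rot: [-3.142, -0.0, 0.001]
ft_force: [0.6, -0.3, -1.1]
gripper_width: 0.66
```

```bash
python3 -m handwheel '[0,0,0.2,0,0,0,120, 0,0,0,0,0,0,120, 0,0,0,0,0,0,120]'
python3 -m handwheel '[0,0,0.1,0,0,0,120, 0,0,0,0,0,0,120,0,0,0,0,0,0,120]'
```

```text
t: 9.75
tool_pos: [0.4796, 0.1119, 0.0432]
tcp_rot: [3.142, 0.0, 0.001]
ft_force: [-0.7, 0.3, -0.6]
gripper_width: 0.661
t: 10.05
tool_pos: [0.4797, 0.1119, 0.0422]
tcp_rot: [3.142, 0.0, 0.001]
ft_force: [0.0, 0.7, -0.9]
gripper_width: 0.664
```

```bash
python3 -m handwheel '[0,0,0.1,0,0,0,120, 0,0,0,0,0,0,110, 0,0,0,0,0,0,80, 0,0,0,0,0,0,50, 0,0,0,0,0,0,0]'
python3 -m handwheel '[0,0,-0.5,0,0,0,0, 0,0,-2,0,0,0,0, 0,0,-4,0,0,0,0, 0,0,-4,0,0,0,0, 0,0,0,0,0,0,0]'
python3 -m handwheel '[0,5,0,0,0,0,0, 0,5,0,0,0,0,0, 0,5,0,0,0,0,0, 0,4,0,0,0,0,0, 0,0,0,0,0,0,0]'
python3 - <<'E'
from h import *
p2,d2,m2=snap("side");p,d,m=snap("top")
piv=np.array([.4743,.0259]);a=np.radians(91.7);X=np.array([np.cos(a),np.sin(a)]);Y=np.array([-X[1],X[0]])
for n,pp,dd,mm in(("side",p2,d2,m2),("top",p,d,m)):
    P=cloud(dd,mm);r=P[(abs(P[...,0]-.479)<.045)&(abs(P[...,1]-.111)<.045)]
    for lo,hi in((.045,.056),(.056,.08)):
        q=r[(r[:,2]>lo)&(r[:,2]<hi)];print(n,lo,len(q),q.min(0).round(4),q.max(0).round(4))
print(env.sense()["tool_pos"])
a=cv2.resize(p[165:260,265:400],None,fx=5,fy=5,interpolation=2);b=cv2.resize(p2[165:260,210:330],None,fx=5,fy=5,interpolation=2)
save("a5.png",a);save("a5s.png",b)
E
```

```text
t: 10.55
tool_pos: [0.4798, 0.1119, 0.0412]
tcp_rot: [3.142, -0.0, 0.001]
ft_force: [-0.7, 0.0, 0.2]
gripper_width: 0.949
t: 11.05
tool_pos: [0.4846, 0.1128, 0.1531]
tcp_rot: [-3.139, -0.012, 0.001]
ft_force: [1.4, 0.7, 1.0]
gripper_width: 1.002
t: 11.55
tool_pos: [0.4798, -0.0822, 0.1463]
tcp_rot: [3.14, -0.0, -0.004]
ft_force: [0.1, 0.7, -0.3]
gripper_width: 1.001
side 0.045 76 [0.449  0.0833 0.0451] [0.5036 0.1169 0.056 ]
side 0.056 164 [0.4504 0.0834 0.056 ] [0.5029 0.1379 0.0748]
top 0.045 34 [0.4385 0.0822 0.0451] [0.5051 0.1415 0.0557]
top 0.056 89 [0.4545 0.0878 0.0562] [0.5046 0.1443 0.0795]
[ 0.47959007 -0.07873647  0.14602544]
```

View pics/a5.png

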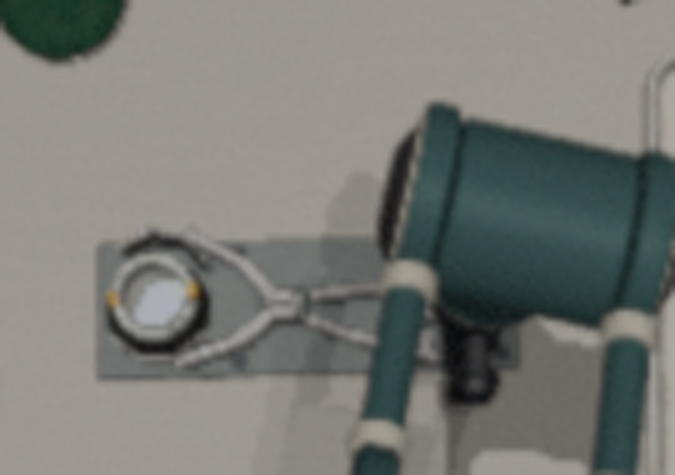

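```bash
python3 -m handwheel '[-0.3,-2.9,0,0,0,-1.7,0, 0,0,3,0,0,0,0, 0,0,3,0,0,0,0, 0,0,3,0,0,0,0, 0,0,0,0,0,0,0]' 40
python3 -m handwheel '[0,0,2,0,0,0,0, 0,0,0.9,0,0,0,0, 0,0,0,0,0,0,0, 0,0,0,0,0,0,0]'
```

```text
t: 12.15
tool_pos: [0.4724, -0.0467, 0.0521]
tcp_rot: [-3.139, 0.009, 0.033]
ft_force: [-0.8, -0.2, 0.1]
gripper_width: 1.0
t: 12.55
tool_pos: [0.4775, -0.0488, 0.0282]
tcp_rot: [3.142, -0.001, 0.031]
ft_force: [-0.7, -0.6, 0.6]
gripper_width: 0.997
```

```bash
python3 -m handwheel '[0,0,0.7,0,0,0,0, 0,0,0.5,0,0,0,0, 0,0,0,0,0,0,0]'
python3 -m handwheel '[0,0,0,0,0,0,60, 0,0,0,0,0,0,100, 0,0,0,0,0,0,130, 0,0,0,0,0,0,150,0,0,0,0,0,0,165]'
python3 -m handwheel '[0,0,0,0,0,0,180, 0,0,0,0,0,0,180, 0,0,0,0,0,0,180, 0,0,0,0,0,0,180]'
```

```text
t: 12.85
tool_pos: [0.4763, -0.0491, 0.0148]
tcp_rot: [-3.141, 0.001, 0.03]
ft_force: [-0.3, 0.1, -1.2]
gripper_width: 1.001
t: 13.35
tool_pos: [0.4764, -0.0494, 0.0152]
tcp_rot: [3.141, 0.001, 0.031]
ft_force: [-4.8, -2.1, 0.3]
gripper_width: 0.358
t: 13.75
tool_pos: [0.4789, -0.0493, 0.0156]
tcp_rot: [3.141, -0.004, 0.031]
ft_force: [6.0, -0.9, -5.8]
gripper_width: 0.297
```

```bash
python3 -m handwheel '[0,0,0,0,0,0,150, 0,0,0,0,0,0,100, 0,0,0,0,0,0,50, 0,0,0,0,0,0,0,0,0,0,0,0,0,0]'
python3 -m handwheel '[0,0,-2,0,0,0,0, 0,0,-4,0,0,0,0, 0,0,-5,0,0,0,0, 0,0,-5,0,0,0,0, 0,0,0,0,0,0,0]'
python3 -m handwheel '[0,0,0,0,0,1.7,0, 0,-5,0,0,0,0,0, 0,-5,0,0,0,0,0, 0,-5,0,0,0,0,0, 0,-5,0,0,0,0,0]'
python3 -m handwheel '[0,-5,0,0,0,0,0, 0,-5,0,0,0,0,0, 2,-4,0,0,0,0,0, 3,0,0,0,0,0,0, 0,0,0,0,0,0,0]'
python3 - <<'E'
from h import *
p2,d2,m2=snap("side");p,d,m=snap("top")
for n,pp,dd,mm in(("side",p2,d2,m2),("top",p,d,m)):
    P=cloud(dd,mm);r=P[(abs(P[...,0]-.474)<.045)&(abs(P[...,1]-.111)<.045)]
    for lo,hi in((.045,.056),(.056,.08)):
        q=r[(r[:,2]>lo)&(r[:,2]<hi)];print(n,lo,len(q),q.min(0).round(4),q.max(0).round(4))
print(env.sense()["tool_pos"])
a=cv2.resize(p[165:260,200:375],None,fx=4.5,fy=4.5,interpolation=2);b=cv2.resize(p2[165:260,210:330],None,fx=5,fy=5,interpolation=2)
save("a6.png",a);save("a6s.png",b)
E
```

```text
t: 14.25
tool_pos: [0.4769, -0.0491, 0.0154]
tcp_rot: [-3.142, -0.0, 0.031]
ft_force: [0.6, -0.0, -1.1]
gripper_width: 1.002
t: 14.75
tool_pos: [0.4826, -0.05, 0.1838]
tcp_rot: [3.139, -0.015, 0.031]
ft_force: [0.8, -0.7, -0.3]
gripper_width: 1.0
t: 15.25
tool_pos: [0.4748, 0.1521, 0.1729]
tcp_rot: [3.141, 0.004, -0.001]
ft_force: [0.7, -0.2, 1.0]
gripper_width: 1.0
t: 15.75
tool_pos: [0.5276, 0.2919, 0.1725]
tcp_rot: [3.14, 0.002, 0.002]
ft_force: [-0.7, -0.3, -0.7]
gripper_width: 1.002
side 0.045 81 [0.4445 0.0811 0.0452] [0.4984 0.122  0.0559]
side 0.056 172 [0.4478 0.0846 0.056 ] [0.4978 0.1384 0.0752]
top 0.045 44 [0.4419 0.0789 0.045 ] [0.5094 0.1419 0.0559]
top 0.056 89 [0.4479 0.0878 0.0561] [0.5013 0.1439 0.0782]
[0.52517597 0.29030248 0.17248966]
```

View pics/a6.png

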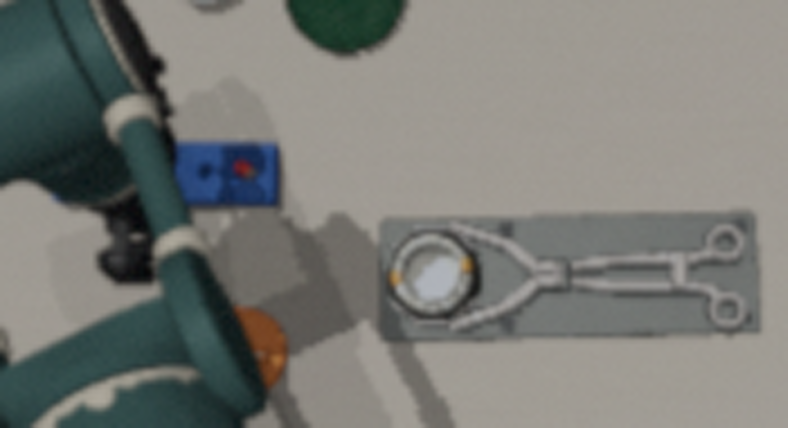

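```bash
python3 - <<'E'
from h import *
m=camera_model("top")
c=lambda x,y,z: ray(m,(x+.5)/4.5-.5+200,(y+.5)/4.5-.5+165,z)[:2]
a,b=c(394,278,.0655),c(466,266,.0655);print(a,b,(a+b)/2,np.degrees(np.arctan2(*(a-b)[::-1])),"mouth",c(433,274,.074))
E
python3 -m handwheel '[2.6,3.5,0,0,0,0,140, 0,0,4,0,0,0,150, 0,0,4,0,0,0,150, 0,0,2.5,0,0,0,150, 0,0,0,0,0,0,150]' 30
python3 -m handwheel '[0,0,1,0,0,0,150, 0,0,1,0,0,0,150, 0,0,0,0,0,0,150]'
```

```text
[0.46913925 0.14016023] [0.47838363 0.08737644] [0.47376144 0.11376834] 99.93385142007875 mouth [0.4716899  0.11107555]
t: 16.35
tool_pos: [0.5469, 0.2529, 0.0644]
tcp_rot: [3.137, 0.011, -0.001]
ft_force: [-0.2, -0.7, -0.6]
gripper_width: 0.416
t: 16.65
tool_pos: [0.5522, 0.2558, 0.05]
tcp_rot: [3.141, 0.0, 0.001]
ft_force: [-0.8, -0.6, -0.1]
gripper_width: 0.408
```

```bash
python3 -m handwheel '[0,0,0.2,0,0,0,180, 0,0,0,0,0,0,220, 0,0,0,0,0,0,240, 0,0,0,0,0,0,240]'
python3 -m handwheel '[0,0,-2,0,0,0,240, 0,0,-3,0,0,0,240, 0,0,-4,0,0,0,240, 0,0,0,0,0,0,240]'
```

```text
t: 17.05
tool_pos: [0.5531, 0.2563, 0.0491]
tcp_rot: [-3.141, -0.001, 0.001]
ft_force: [0.5, -0.7, 2.4]
gripper_width: 0.103
t: 17.45
tool_pos: [0.557, 0.2579, 0.1454]
tcp_rot: [-3.137, -0.011, 0.001]
ft_force: [0.2, -0.1, 0.6]
gripper_width: 0.097
```

```bash
python3 -m handwheel '[-2,3.8,0,0,0,0,240, -2,3.8,0,0,0,0,240, -2,3.8,0,0,0,0,240, -2,3.9,0,0,0,0,240, 0,0,0,0,0,0,240]'
python3 -m handwheel '[0,0,0,0,0,0,240, 0,0,0,0,0,0,240, 0,0,0,0,0,0,240]'
python3 - <<'E'
from h import *
p2,d2,m2=snap("side");p,d,m=snap("top")
print(env.sense()["tool_pos"])
a=cv2.resize(p2[120:240,200:330],None,fx=5,fy=5,interpolation=2);save("a7.png",a)
E
```

```text
t: 17.95
tool_pos: [0.4694, 0.0994, 0.1371]
tcp_rot: [3.14, 0.003, -0.002]
ft_force: [0.1, 0.1, -0.4]
gripper_width: 0.095
t: 18.25
tool_pos: [0.4735, 0.1038, 0.1385]
tcp_rot: [-3.141, -0.001, 0.002]
ft_force: [-0.8, -0.1, 0.1]
gripper_width: 0.098
[0.47329438 0.10377058 0.13829792]
```

View pics/a7.png

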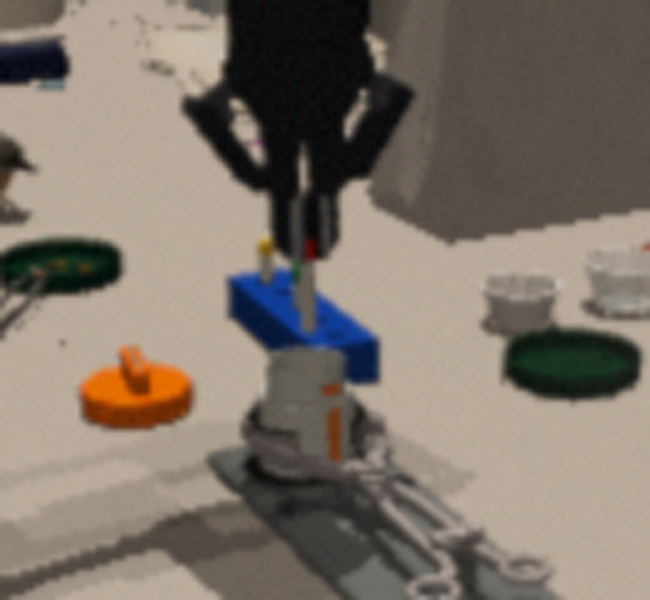

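The red tube hangs straight from the gripper above the pot mouth, around (305,330). I lower and release it.

```bash
python3 -m handwheel '[0,0.1,2,0,0,0,240, 0,0,2,0,0,0,240, 0,0,1.5,0,0,0,240, 0,0,0,0,0,0,240, 0,0,0,0,0,0,240]'
python3 -m handwheel '[0,0,0,0,0,0,225, 0,0,0,0,0,0,200, 0,0,0,0,0,0,180, 0,0,0,0,0,0,170,0,0,0,0,0,0,170]'
python3 -m handwheel '[0,0,-3,0,0,0,150, 0,0,-3,0,0,0,150, 0,0,0,0,0,0,150, 0,0,0,0,0,0,150, 0,0,0,0,0,0,150]'
```

```text
t: 18.85
tool_pos: [0.4728, 0.1023, 0.0832]
tcp_rot: [3.141, 0.001, 0.002]
ft_force: [0.4, -0.5, 0.2]
gripper_width: 0.097
t: 19.35
tool_pos: [0.4729, 0.1019, 0.0836]
tcp_rot: [-3.142, -0.001, 0.001]
ft_force: [-0.4, 0.1, 0.2]
gripper_width: 0.332
t: 19.85
tool_pos: [0.4719, 0.1017, 0.1423]
tcp_rot: [3.141, 0.002, 0.001]
ft_force: [-0.8, 0.2, 0.0]
gripper_width: 0.413
```

```bash
python3 -m handwheel '[1.6,-4.3,0,0,0,0,150, 1.6,-4.3,0,0,0,0,150, 1.6,-4.4,0,0,0,0,150, 1.6,-4.4,0,0,0,0,150, 1.6,-4.4,0,0,0,0,150]'
python3 -m handwheel '[0,0,0,0,0,0,150, 0,0,0,0,0,0,150, 0,0,3,0,0,0,150, 0,0,3,0,0,0,150, 0,0,0,0,0,0,150]'
python3 -m handwheel '[0,0,2,0,0,0,150, 0,0,1.4,0,0,0,150, 0,0,0,0,0,0,150, 0,0,0,0,0,0,150]'
```

```text
t: 20.35
tool_pos: [0.5518, 0.3212, 0.1411]
tcp_rot: [3.14, 0.003, 0.001]
ft_force: [1.7, 0.1, -0.4]
gripper_width: 0.411
t: 20.85
tool_pos: [0.5477, 0.316, 0.0775]
tcp_rot: [3.136, 0.01, -0.0]
ft_force: [-1.3, -1.4, -0.5]
gripper_width: 0.411
t: 21.25
tool_pos: [0.5525, 0.3195, 0.0497]
tcp_rot: [3.141, 0.0, 0.0]
ft_force: [0.3, -0.3, -0.1]
gripper_width: 0.415
```

```bash
python3 -m handwheel '[0,0,0.1,0,0,0,180, 0,0,0,0,0,0,220, 0,0,0,0,0,0,240, 0,0,0,0,0,0,240]'
python3 -m handwheel '[0,0,-2,0,0,0,240, 0,0,-3,0,0,0,240, 0,0,-4,0,0,0,240, 0,0,0,0,0,0,240]'
python3 -m handwheel '[-1.7,4,0,0,0,0,240, -1.7,4,0,0,0,0,240, -1.7,4,0,0,0,0,240, -1.8,4,0,0,0,0,240, -1.8,4.1,0,0,0,0,240]'
python3 -m handwheel '[0,0,0,0,0,0,240, 0,0,0,0,0,0,240, 0,0,0,0,0,0,240]'
```

```text
t: 21.65
tool_pos: [0.5532, 0.3204, 0.0494]
tcp_rot: [-3.141, -0.002, 0.001]
ft_force: [-0.1, -0.5, 4.6]
gripper_width: 0.099
t: 22.05
tool_pos: [0.5566, 0.3222, 0.1454]
tcp_rot: [-3.136, -0.01, 0.001]
ft_force: [0.4, 0.4, 1.2]
gripper_width: 0.093
t: 22.55
tool_pos: [0.4646, 0.1176, 0.1378]
tcp_rot: [3.141, 0.0, 0.002]
ft_force: [0.0, -1.0, 0.1]
gripper_width: 0.1
t: 22.85
tool_pos: [0.4664, 0.1195, 0.1385]
tcp_rot: [-3.141, -0.001, 0.001]
ft_force: [-0.2, -0.0, 0.7]
gripper_width: 0.096
```

```bash
python3 -m handwheel '[0,0.1,2,0,0,0,240, 0,0,2,0,0,0,240, 0,0,1.5,0,0,0,240, 0,0,0,0,0,0,240, 0,0,0,0,0,0,240]'
python3 -m handwheel '[0,0,0,0,0,0,225, 0,0,0,0,0,0,200, 0,0,0,0,0,0,180, 0,0,0,0,0,0,170,0,0,0,0,0,0,170]'
python3 -m handwheel '[0,0,-3,0,0,0,150, 0,0,-3,0,0,0,150, 0,0,0,0,0,0,150, 0,0,0,0,0,0,150, 1.4,-4.4,0,0,0,0,150]' >/dev/null
python3 -m handwheel '[1.4,-4.4,0,0,0,0,150, 1.4,-4.4,0,0,0,0,150, 1.4,-4.4,0,0,0,0,150, 1.5,-4.4,0,0,0,0,150, 1.5,-4.5,0,0,0,0,150]'
python3 -m handwheel '[0,0,0,0,0,0,150, 0,0,0,0,0,0,150, 0,0,0,0,0,0,150, 0,0,3,0,0,0,150, 0,0,0,0,0,0,150]'
```

```text
t: 23.35
tool_pos: [0.4661, 0.1188, 0.0832]
tcp_rot: [-3.142, 0.001, 0.002]
ft_force: [0.2, 0.1, -0.8]
gripper_width: 0.1
t: 23.85
tool_pos: [0.4659, 0.1179, 0.0836]
tcp_rot: [-3.141, -0.001, 0.001]
ft_force: [0.0, 1.0, 0.8]
gripper_width: 0.335
t: 24.85
tool_pos: [0.5507, 0.384, 0.141]
tcp_rot: [3.14, 0.003, 0.001]
ft_force: [1.5, 0.5, 0.5]
gripper_width: 0.409
t: 25.35
tool_pos: [0.5484, 0.3795, 0.1091]
tcp_rot: [3.137, 0.007, -0.001]
ft_force: [-0.7, -0.2, -1.1]
gripper_width: 0.409
```

```bash
python3 -m handwheel '[0,-0.1,2.5,0,0,0,150, 0,0,2.5,0,0,0,150, 0,0,1.4,0,0,0,150, 0,0,0,0,0,0,150, 0,0,0,0,0,0,150]'
python3 -m handwheel '[0,0,0,0,0,0,180, 0,0,0,0,0,0,220, 0,0,0,0,0,0,240, 0,0,0,0,0,0,240]'
python3 -m handwheel '[0,0,-2,0,0,0,240, 0,0,-3,0,0,0,240, 0,0,-4,0,0,0,240, 0,0,0,0,0,0,240, 0,0,0,0,0,0,240]'
```

```text
t: 25.85
tool_pos: [0.5516, 0.3836, 0.0499]
tcp_rot: [3.142, -0.0, 0.0]
ft_force: [0.2, 0.2, 0.1]
gripper_width: 0.408
t: 26.25
tool_pos: [0.5525, 0.3847, 0.051]
tcp_rot: [-3.14, -0.002, 0.001]
ft_force: [-0.6, 1.5, 6.2]
gripper_width: 0.098
t: 26.75
tool_pos: [0.5524, 0.3846, 0.1411]
tcp_rot: [-3.14, -0.003, 0.001]
ft_force: [-0.5, -0.9, -1.2]
gripper_width: 0.096
```

```bash
python3 -m handwheel '[-1.2,4.4,0,0,0,0,240, -1.2,4.4,0,0,0,0,240, -1.2,4.4,0,0,0,0,240, -1.2,4.4,0,0,0,0,240, -1.2,4.4,0,0,0,0,240]'
python3 -m handwheel '[-1.2,4.5,0,0,0,0,240, 0,0,0,0,0,0,240, 0,0,0,0,0,0,240, 0,0,0,0,0,0,240]'
python3 -m handwheel '[0,0.1,2,0,0,0,240, 0,0,2,0,0,0,240, 0,0,1.6,0,0,0,240, 0,0,0,0,0,0,240, 0,0,0,0,0,0,240]'
python3 -m handwheel '[0,0,0,0,0,0,225, 0,0,0,0,0,0,200, 0,0,0,0,0,0,180, 0,0,0,0,0,0,170,0,0,0,0,0,0,170]'
python3 -m handwheel '[0,0,-3,0,0,0,150, 0,0,-3,0,0,0,150, -2,-4,0,0,0,0,150, -2,-3,0,0,0,0,150, 0,0,0,0,0,0,150]'
python3 -m handwheel '[0,-5,0,0,0,0,150, 3,-5,0,0,0,0,150, 5,0,0,0,0,0,150,0,0,0,0,0,0,150]'
python3 - <<'E'
from h import *
p2,d2,m2=snap("side");p,d,m=snap("top");np.savez("t7.npz",p=p,d=d,p2=p2,d2=d2)
a=cv2.resize(p[205:260,225:325],None,fx=6,fy=6,interpolation=2);b=cv2.resize(p2[165:240,210:310],None,fx=6,fy=6,interpolation=2)
c=np.vstack([cv2.resize(a,None,fx=.85,fy=.85),cv2.resize(b,None,fx=.85,fy=.85)[:,:510]]);save("a8.png",c[:600])
E
```

```text
t: 27.25
tool_pos: [0.4893, 0.162, 0.1371]
tcp_rot: [3.14, 0.004, 0.002]
ft_force: [-0.0, -0.2, 0.7]
gripper_width: 0.097
t: 27.65
tool_pos: [0.4795, 0.1194, 0.1385]
tcp_rot: [-3.141, 0.001, 0.001]
ft_force: [0.1, 0.5, 0.9]
gripper_width: 0.091
t: 28.15
tool_pos: [0.4797, 0.1189, 0.083]
tcp_rot: [3.141, 0.001, 0.003]
ft_force: [0.1, -0.1, 0.4]
gripper_width: 0.096
t: 28.65
tool_pos: [0.4799, 0.1179, 0.0837]
tcp_rot: [-3.141, -0.001, 0.001]
ft_force: [-0.0, -0.5, -0.4]
gripper_width: 0.334
t: 29.15
tool_pos: [0.4378, 0.1902, 0.1436]
tcp_rot: [-3.14, 0.001, 0.004]
ft_force: [0.2, -0.3, -0.4]
gripper_width: 0.414
t: 29.55
tool_pos: [0.5205, 0.282, 0.143]
tcp_rot: [-3.141, -0.004, 0.002]
ft_force: [-0.6, -0.2, 0.3]
gripper_width: 0.408
```

View pics/a8.png

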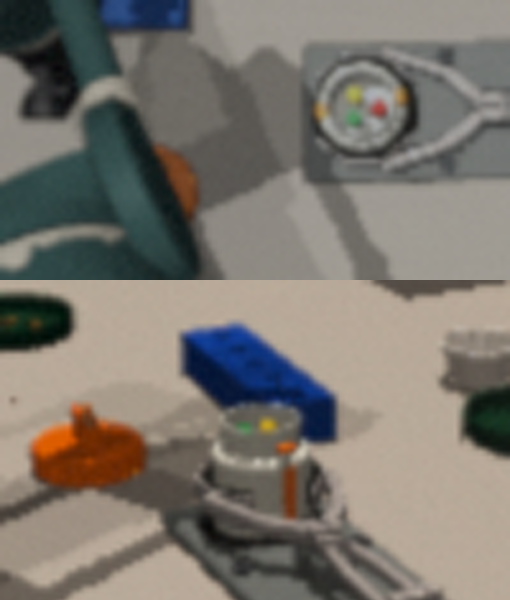

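All three caps (yellow, green, red) lie inside the pot mouth, and the forceps are still closed. Now I check whether the lid has moved.

Run:
```python
from h import *
m2=camera_model("side");m=camera_model("top")
for f,kp,kd in(("side0.npz","p","d"),("t7.npz","p2","d2")):
    z=np.load(f);h=cv2.cvtColor(z[kp],cv2.COLOR_RGB2HSV);M=cv2.inRange(h,(3,150,80),(20,255,255));M[:, :205]=0;M[:,250:]=0;M[:180]=0;M[220:]=0
    v,u=np.nonzero(M);P=cloud(z[kd],m2)[v,u];b=P[(P[:,2]>.024)&(P[:,2]<.05)];r=P[P[:,2]<.024]
    k=np.linalg.svd(b[:,:2]-b[:,:2].mean(0))[2][0]
    print(f,len(u),u.mean(),v.mean(),"bar",b.mean(0).round(4),np.degrees(np.arctan2(k[1],k[0])),"x",b.min(0).round(3),b.max(0).round(3),"rim",r.min(0).round(3),r.max(0).round(3))
c=lambda x,y,z: ray(m,(x+.5)/5.1-.5+225,(y+.5)/5.1-.5+205,z)[:2]
a,b=c(321,112,.0655),c(401,97,.0655);print("lugs",a,b,(a+b)/2,np.degrees(np.arctan2(*(a-b)[::-1])))
```

```text
side0.npz 248 226.71370967741936 198.25 bar [0.4116 0.2466 0.0319] -95.8031167011108 x [0.406 0.232 0.024] [0.42  0.274 0.036] rim [ 0.38   0.222 -0.002] [0.447 0.29  0.024]
t7.npz 254 226.76377952755905 198.49606299212599 bar [0.4116 0.2474 0.0312] -95.63723454907039 x [0.405 0.232 0.024] [0.42  0.272 0.035] rim [ 0.38   0.221 -0.002] [0.454 0.29  0.024]
lugs [0.46858727 0.13891704] [0.47873179 0.08718674] [0.47365953 0.11305189] 101.09513237388931
```

```bash
python3 -m handwheel '[-3.5,0.8,0,0,0,0,130, -3.5,0.8,0,0,0,0,130, -3.4,0.8,0,0,0,0,130, 0,0,0,0,0,5,130, 0,0,0,0,0,0,130]' 60
python3 -m handwheel '[0,0,4,0,0,0,130, 0,0,3,0,0,0,130, 0,0,0,0,0,0,130, 0,0,0,0,0,0,130]'
```

```text
t: 30.15
tool_pos: [0.4094, 0.2555, 0.1431]
tcp_rot: [3.141, 0.0, -0.087]
ft_force: [0.9, 1.0, 0.2]
gripper_width: 0.492
t: 30.55
tool_pos: [0.4112, 0.2563, 0.0733]
tcp_rot: [3.141, 0.001, -0.086]
ft_force: [-0.2, -0.1, -1.0]
gripper_width: 0.488
```

```bash
python3 -m handwheel '[0.3,-0.2,2.5,0,0,0,130, 0,0,1.6,0,0,0,130, 0,0,1,0,0,0,130, 0,0,0,0,0,0,130, 0,0,0,0,0,0,130]' 60
python3 -m handwheel '[0,0,0,0,0,0,170, 0,0,0,0,0,0,210, 0,0,0,0,0,0,240, 0,0,0,0,0,0,240,0,0,0,0,0,0,240]'
python3 -m handwheel '[0,0,-2,0,0,0,240, 0,0,-4,0,0,0,240, 0,0,-4,0,0,0,240, 0,0,-2,0,0,0,240, 0,0,0,0,0,0,240]'
```

```text
t: 31.05
tool_pos: [0.4154, 0.2589, 0.0234]
tcp_rot: [-3.141, -0.001, -0.086]
ft_force: [1.2, 0.7, -0.1]
gripper_width: 0.485
t: 31.55
tool_pos: [0.4155, 0.259, 0.0235]
tcp_rot: [-3.14, -0.002, -0.086]
ft_force: [0.2, -1.1, 6.0]
gripper_width: 0.114
t: 32.05
tool_pos: [0.4171, 0.2599, 0.1463]
tcp_rot: [-3.137, -0.007, -0.086]
ft_force: [0.3, -0.1, -0.5]
gripper_width: 0.118
```

```bash
python3 -m handwheel '[0,0,0,0,0,-8.5,240, 0,0,0,0,0,-8.5,240, 0,0,0,0,0,-8.5,240, 0,0,0,0,0,-8.5,240, 0,0,0,0,0,-8.5,240]' >/dev/null
python3 -m handwheel '[0,0,0,0,0,-8.5,240, 0,0,0,0,0,-8.5,240, 0,0,0,0,0,-8.5,240, 0,0,0,0,0,-8.5,240, 0,0,0,0,0,-8.5,240]' >/dev/null
python3 -m handwheel '[0,0,0,0,0,-8.5,240, 0,0,0,0,0,-8.5,240, 0,0,0,0,0,0,240, 0,0,0,0,0,0,240]'
python3 - <<'E'
from h import *
p2,d2,m2=snap("side");p,d,m=snap("top");print(env.sense()["tool_pos"],env.sense()["tcp_rot"])
h=cv2.cvtColor(p2,cv2.COLOR_RGB2HSV);M=cv2.inRange(h,(3,150,60),(20,255,255));n,l,s,c=cv2.connectedComponentsWithStats(M)
for i in range(1,n):
    if s[i][4]>60:
        q=cloud(d2,m2)[l==i];print(s[i],np.percentile(q,[1,50,99],axis=0).round(3).tolist())
save("a9.png",cv2.resize(p2[120:240,190:310],None,fx=5,fy=5,interpolation=2))
E
```

```text
t: 33.45
tool_pos: [0.4137, 0.258, 0.141]
tcp_rot: [-3.14, 0.001, 1.69]
ft_force: [0.1, 0.2, -0.1]
gripper_width: 0.118
[0.41402524 0.25819572 0.14152575] [-3.14042839e+00  4.86340846e-04  1.69145353e+00]
[281  23   8  16 105] [[0.78, 0.563, 0.5], [0.783, 0.598, 0.524], [0.787, 0.636, 0.547]]
[395 150  13  17 108] [[0.947, 0.054, 0.102], [0.966, 0.065, 0.124], [0.982, 0.085, 0.155]]
[212 156  23  15 237] [[0.377, 0.221, 0.011], [0.403, 0.237, 0.133], [0.464, 0.56, 0.15]]
```

View pics/a9.png

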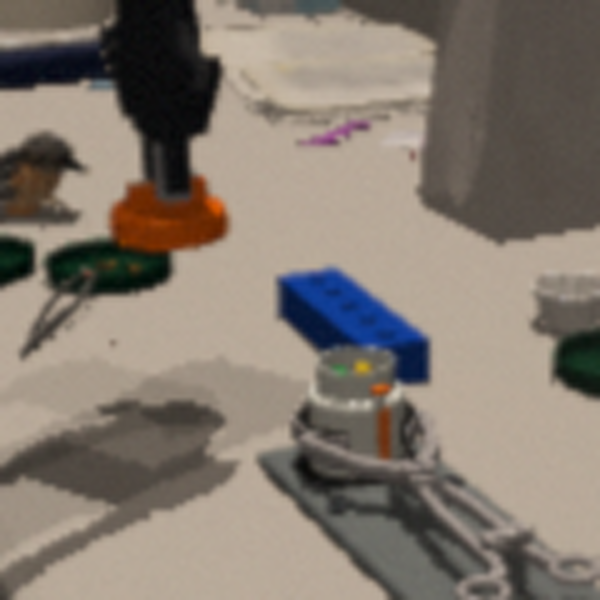

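Lid held level at (170,220), bar across; pot and tubes look unchanged. Next I carry the lid over the pot.

```bash
python3 -m handwheel '[-3.8,1,0,0,0,0,240, -3.8,1,0,0,0,0,240, -3.8,1,0,0,0,0,240, -3.7,1.1,0,0,0,0,240, 0,0,0,0,0,0,240]' 
python3 -m handwheel '[0,0,0,0,0,0,240, 0,0,2,0,0,0,240, 0,0,1,0,0,0,240, 0,0,0,0,0,0,240, 0,0,0,0,0,0,240]'
```

```text
t: 34.05
tool_pos: [0.4753, 0.1102, 0.1424]
tcp_rot: [3.141, 0.001, 1.688]
ft_force: [0.1, -0.2, -0.7]
gripper_width: 0.121
t: 34.55
tool_pos: [0.4731, 0.1143, 0.112]
tcp_rot: [-3.141, -0.0, 1.695]
ft_force: [0.3, 0.4, 0.2]
gripper_width: 0.121
```

```bash
python3 -m handwheel '[-0.1,0,1,0,0,0,240, 0,0,0.6,0,0,0,240, 0,0,0,0,0,0,240, 0,0,0,0,0,0,240]' 
python3 -m handwheel '[0,0,0.4,0,0,0,240, 0,0,0.3,0,0,0,240, 0,0,0,0,0,0,240, 0,0,0,0,0,0,240]'
```

```text
t: 34.95
tool_pos: [0.4736, 0.1126, 0.0961]
tcp_rot: [-3.141, 0.0, 1.694]
ft_force: [0.8, -0.1, -0.2]
gripper_width: 0.119
t: 35.35
tool_pos: [0.4737, 0.1126, 0.0892]
tcp_rot: [-3.141, -0.0, 1.694]
ft_force: [-0.5, -0.3, 0.3]
gripper_width: 0.117
```

```bash
python3 -m handwheel '[0,0,0.3,0,0,0,240, 0,0,0,0,0,0,240, 0,0,0,0,0,0,240]' 
python3 -m handwheel '[0,0,0.3,0,0,0,240, 0,0,0,0,0,0,240, 0,0,0,0,0,0,240]'
python3 -m handwheel '[0,0,0.2,0,0,0,240, 0,0,0,0,0,0,240, 0,0,0,0,0,0,240]'
```

```text
t: 35.65
tool_pos: [0.4737, 0.1126, 0.0861]
tcp_rot: [-3.141, -0.0, 1.694]
ft_force: [-0.4, -1.2, 0.5]
gripper_width: 0.117
t: 35.95
tool_pos: [0.4738, 0.1126, 0.0832]
tcp_rot: [-3.141, 0.0, 1.694]
ft_force: [-0.3, -0.4, -0.4]
gripper_width: 0.117
t: 36.25
tool_pos: [0.4743, 0.1128, 0.082]
tcp_rot: [3.141, -0.0, 1.694]
ft_force: [-1.2, -0.4, 5.5]
gripper_width: 0.119
```

```bash
python3 -m handwheel '[0,0,0,0,0,8.5,240, 0,0,0,0,0,8.5,240, 0,0,0,0,0,8.5,240, 0,0,0,0,0,8.5,240, 0,0,0,0,0,0,240]' 
python3 -m handwheel '[0,0,0,0,0,8.5,240, 0,0,0,0,0,8.5,240, 0,0,0,0,0,8.5,240, 0,0,0,0,0,8.5,240, 0,0,0,0,0,0,240]'
python3 -c "
from h import *;s=env.sense();print(s['wrist_torque'])"
```

```text
t: 36.75
tool_pos: [0.4747, 0.1128, 0.082]
tcp_rot: [3.14, -0.001, 1.1]
ft_force: [0.6, -1.4, 5.0]
gripper_width: 0.117
t: 37.25
tool_pos: [0.4747, 0.1128, 0.082]
tcp_rot: [3.141, -0.002, 0.508]
ft_force: [0.3, -0.0, 5.0]
gripper_width: 0.117
[ 0.00436315  0.05318697 -0.01302368]
```

```bash
python3 -m handwheel '[0,0,0,0,0,6,240, 0,0,0,0,0,6,240, 0,0,0,0,0,0,240, 0,0,0,0,0,0,240]' 
python3 -c "
from h import *;s=env.sense();print(s['wrist_torque'])"
python3 -m handwheel '[0,0,0,0,0,4,240, 0,0,0,0,0,0,240, 0,0,0,0,0,0,240]' 
python3 -c "
from h import *;s=env.sense();print(s['wrist_torque'])"
python3 -m handwheel '[0,0,0,0,0,4,240, 0,0,0,0,0,0,240, 0,0,0,0,0,0,240]' 
python3 -c "
from h import *;s=env.sense();print(s['wrist_torque'])"
```

```text
t: 37.65
tool_pos: [0.4747, 0.1128, 0.082]
tcp_rot: [3.141, -0.002, 0.301]
ft_force: [0.6, -0.5, 5.1]
gripper_width: 0.118
[ 0.04515378 -0.00312676 -0.07439842]
t: 37.95
tool_pos: [0.4747, 0.1128, 0.082]
tcp_rot: [3.142, -0.002, 0.232]
ft_force: [-0.2, 1.2, 5.2]
gripper_width: 0.119
[-0.04980504 -0.033988   -0.04007875]
t: 38.25
tool_pos: [0.4747, 0.1128, 0.082]
tcp_rot: [-3.142, -0.002, 0.162]
ft_force: [0.3, -0.1, 4.8]
gripper_width: 0.115
[-0.02621737  0.07290881 -0.08884819]
```

```bash
for i in 1; do python3 -m handwheel '[0,0,0,0,0,3,240, 0,0,0,0,0,0,240, 0,0,0,0,0,0,240]' |sed -n 3p
python3 -c "
from h import *;s=env.sense();print(s['wrist_torque'])"
python3 -m handwheel '[0,0,0,0,0,3,240, 0,0,0,0,0,0,240, 0,0,0,0,0,0,240]' |sed -n 3p
python3 -c "
from h import *;s=env.sense();print(s['wrist_torque'])"; done
```

```text
tcp_rot: [3.141, -0.002, 0.11]
[-0.0535738  -0.03787215  0.05948293]
tcp_rot: [3.141, -0.001, 0.058]
[-0.18579034  0.04435974  0.22884652]
```

```bash
python3 -m handwheel '[0,0,0,0,0,3,240, 0,0,0,0,0,0,240, 0,0,0,0,0,0,240]' |sed -n 3p
python3 -c "
from h import *;s=env.sense();print(s['wrist_torque'])"
python3 - <<'E'
from h import *
p2,d2,m2=snap("side");save("a10.png",cv2.resize(p2[150:250,210:320],None,fx=5,fy=5,interpolation=2))
E
```

```text
tcp_rot: [3.141, -0.001, 0.006]
[-0.29143066  0.19987304  0.16976422]
```

View pics/a10.png

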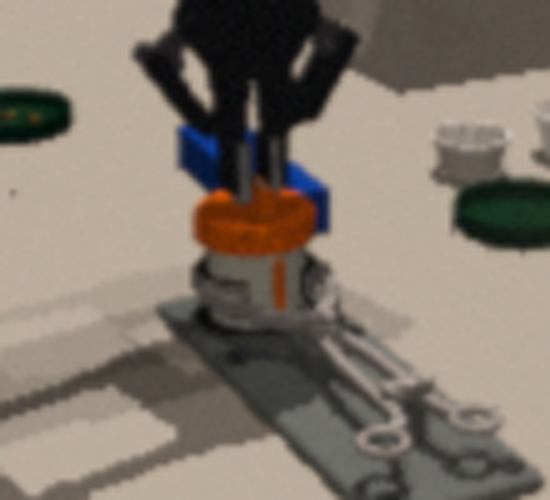

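The lid is down and at its stop: the orange stripe has begun turning with it, at (281,285). I let go and move to the ring, then measure the bar, lid height and ring.

```bash
python3 -m handwheel '[0,0,0,0,0,0,220, 0,0,0,0,0,0,180, 0,0,0,0,0,0,130, 0,0,0,0,0,0,130, 0,0,-2,0,0,0,130]' >/dev/null
python3 -m handwheel '[0,0,-4,0,0,0,130, 0,0,-5,0,0,0,255, 0,0,0,0,0,0,255, 0,-5,0,0,0,0,255, 0,-5,0,0,0,0,255]' >/dev/null
python3 -m handwheel '[0,-5,0,0,0,0,255, 0,-5,0,0,0,0,255, 0,-5,0,0,0,0,255, 0,0,0,0,0,0,255, 0,0,0,0,0,0,255]'
python3 - <<'E'
from h import *
p2,d2,m2=snap("side");p,d,m=snap("top")
P=cloud(d,m);P2=cloud(d2,m2)
for n,pp,Q in(("top",p,P),("side",p2,P2)):
    h=cv2.cvtColor(pp,cv2.COLOR_RGB2HSV);M=(cv2.inRange(h,(3,110,60),(22,255,255))>0)&(abs(Q[...,0]-.474)<.045)&(abs(Q[...,1]-.113)<.045)&(Q[...,2]>.055)
    q=Q[M];b=Q[(Q[...,2]>.082)&(Q[...,2]<.11)&(abs(Q[...,0]-.474)<.045)&(abs(Q[...,1]-.113)<.045)]
    k=np.linalg.svd(b[:,:2]-b[:,:2].mean(0))[2][0];print(n,len(q),q.min(0).round(3),q.max(0).round(3),"bar",len(b),b.mean(0).round(4),b.max(0).round(4),np.degrees(np.arctan2(k[1],k[0])))
s=(P2[...,2]>.025)&(P2[...,2]<.045)&(P2[...,1]<-.085)&(P2[...,1]>-.13)&(P2[...,0]>.40)&(P2[...,0]<.52)
q=P2[s];
for lo,hi in((.43,.475),(.475,.52)):
    r=q[(q[:,0]>lo)&(q[:,0]<hi)];print("ring",len(r),r.mean(0).round(4),r.min(0).round(4),r.max(0).round(4))
s=(P[...,2]>.025)&(P[...,2]<.045)&(P[...,1]<-.085)&(P[...,1]>-.13)&(P[...,0]>.40)&(P[...,0]<.52)
q=P[s]
for lo,hi in((.43,.475),(.475,.52)):
    r=q[(q[:,0]>lo)&(q[:,0]<hi)];print("ringT",len(r),r.mean(0).round(4),r.min(0).round(4),r.max(0).round(4))
save("a11.png",cv2.resize(p[200:260,270:380],None,fx=6,fy=6,interpolation=2))
E
```

```text
t: 40.7
tool_pos: [0.4728, 0.3634, 0.19]
tcp_rot: [3.14, 0.001, 0.004]
ft_force: [0.3, -0.8, 0.4]
gripper_width: -0.001
top 313 [0.44  0.081 0.068] [0.506 0.147 0.1  ] bar 72 [0.4749 0.1129 0.0921] [0.5053 0.1391 0.1001] 91.97915032171613
side 314 [0.437 0.077 0.055] [0.505 0.141 0.094] bar 54 [0.47   0.1062 0.0897] [0.4777 0.1355 0.0939] -85.44738029473793
ring 69 [ 0.4504 -0.1072  0.0356] [ 0.4334 -0.1231  0.0307] [ 0.4669 -0.0851  0.0387]
ring 63 [ 0.4949 -0.1056  0.0355] [ 0.4835 -0.122   0.0311] [ 0.5104 -0.0852  0.039 ]
ringT 44 [ 0.4528 -0.1045  0.0376] [ 0.4373 -0.1213  0.0292] [ 0.4676 -0.0869  0.0427]
ringT 44 [ 0.4996 -0.1038  0.0373] [ 0.4877 -0.1185  0.0321] [ 0.5124 -0.0871  0.0432]
```

View pics/a11.png

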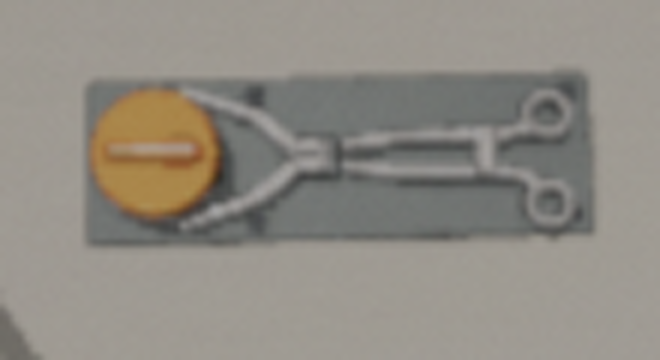

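```bash
python3 -m handwheel '[-0.2,4.7,0,0,0,0,255, -0.2,4.7,0,0,0,0,255, -0.2,4.7,0,0,0,0,255, -0.2,4.7,0,0,0,0,255, -0.2,4.7,0,0,0,0,255]' 40 >/dev/null
python3 -m handwheel '[-0.3,4.7,0,0,0,0,255, -0.3,4.7,0,0,0,0,255, -0.3,4.7,0,0,0,0,255, -0.3,4.7,0,0,0,0,255, -0.2,4.6,0,0,0,0,255]' >/dev/null
python3 -m handwheel '[0,0,4,0,0,0,255, 0,0,4,0,0,0,255, 0,0,4,0,0,0,255, 0,0,0,0,0,0,255, 0,0,0,0,0,0,255]'
```

```text
t: 42.3
tool_pos: [0.4486, -0.107, 0.0712]
tcp_rot: [-3.141, 0.002, -0.001]
ft_force: [0.1, 0.2, 1.3]
gripper_width: 0.002
```

```bash
python3 -m handwheel '[0,-0.2,2,0,0,0,255, 0,0,1.2,0,0,0,255, 0,0,0,0,0,0,255, 0,0,0,0,0,0,255]'
python3 -m handwheel '[0,0,0.4,0,0,0,255, 0,0,0.2,0,0,0,255, 0,0,0,0,0,0,255,0,0,0,0,0,0,255]'
python3 -m handwheel '[0,0,0.2,0,0,0,255, 0,0,0.1,0,0,0,255, 0,0,0,0,0,0,255,0,0,0,0,0,0,255]'
```

```text
t: 42.7
tool_pos: [0.4508, -0.1046, 0.0405]
tcp_rot: [3.141, -0.001, 0.001]
ft_force: [0.4, 0.6, 0.3]
gripper_width: 0.001
t: 43.1
tool_pos: [0.4496, -0.1044, 0.0337]
tcp_rot: [3.141, 0.001, 0.001]
ft_force: [-2.7, -0.1, 5.3]
gripper_width: -0.002
t: 43.5
tool_pos: [0.4499, -0.1045, 0.0308]
tcp_rot: [3.141, 0.001, 0.001]
ft_force: [-3.2, -0.5, 7.8]
gripper_width: -0.001
```

```bash
python3 -m handwheel '[0,0,0.2,0,0,0,255, -0.4,0,0,0,0,0,255, -0.6,0,0,0,0,0,255,0,0,0,0,0,0,255]'
python3 -m handwheel '[-0.8,0,0,0,0,0,255, -1,-0.1,0,0,0,0,255, -0.6,-0.1,0,0,0,0,255, 0,0,0,0,0,0,255]'
python3 -m handwheel '[0,0,-3,0,0,0,255, 0,0,-5,0,0,0,255, 0,0,-5,0,0,0,255, 0,0,-3,0,0,0,100, 0,0,0,0,0,0,100]'
python3 -m handwheel '[5,0,0,0,0,0,100, 5,0,0,0,0,0,100, 5,0,0,0,0,0,130, 0,0,0,0,0,0,130, 0,0,0,0,0,0,130]'
python3 - <<'E'
from h import *
p2,d2,m2=snap("side");p,d,m=snap("top");P=cloud(d,m);P2=cloud(d2,m2)
for n,Q in(("top",P),("side",P2)):
    s=(Q[...,2]>.025)&(Q[...,2]<.045)&(Q[...,1]<-.075)&(Q[...,1]>-.125)&(Q[...,0]>.38)&(Q[...,0]<.475);r=Q[s];print(n,"ring",len(r),r.min(0).round(4),r.max(0).round(4))
    w=(abs(Q[...,0]-.474)<.05)&(abs(Q[...,1]-.113)<.05);q=Q[w&(Q[...,2]>.066)&(Q[...,2]<.11)];b=Q[w&(Q[...,2]>.085)&(Q[...,2]<.11)]
    k=np.linalg.svd(b[:,:2]-b[:,:2].mean(0))[2][0];print("lid",len(q),q.min(0).round(3),q.max(0).round(3),"bar",len(b),b.min(0).round(4),b.max(0).round(4),np.degrees(np.arctan2(k[1],k[0])))
b2=cv2.resize(p2[165:265,205:330],None,fx=4,fy=4,interpolation=2);save("a12.png",np.hstack([b2,cv2.resize(p[200:260,285:360],(500,400),interpolation=2)])[:, :800]);save("a12t.png",p)
E
```

```text
t: 43.9
tool_pos: [0.4404, -0.1036, 0.0291]
tcp_rot: [-3.14, -0.001, 0.0]
ft_force: [-0.4, 5.2, 8.7]
gripper_width: 0.001
t: 44.3
tool_pos: [0.4189, -0.103, 0.0301]
tcp_rot: [3.14, -0.007, 0.001]
ft_force: [0.8, 0.5, 6.0]
gripper_width: 0.001
t: 44.8
tool_pos: [0.4202, -0.1035, 0.1942]
tcp_rot: [3.138, -0.012, 0.001]
ft_force: [-0.3, 0.2, 0.6]
gripper_width: 0.334
t: 45.3
tool_pos: [0.5658, -0.1019, 0.1857]
tcp_rot: [-3.141, 0.004, 0.002]
ft_force: [0.2, 0.0, -0.4]
gripper_width: 0.493Traceback (most recent call last):
  File "<stdin>", line 4, in <module>
    return umr_minimum(a, axis, None, out, keepdims, initial, where)
ValueError: zero-size array to reduction operation minimum which has no identity
```

Run:
```python
from h import *
p2,d2,m2=snap("side");p,d,m=snap("top");P=cloud(d,m);P2=cloud(d2,m2)
for n,Q in(("top",P),("side",P2)):
    s=(Q[...,2]>.025)&(Q[...,2]<.045)&(Q[...,1]<-.075)&(Q[...,1]>-.125)&(Q[...,0]>.38)&(Q[...,0]<.475);r=Q[s];print(n,"ring",len(r),r and 0 if 0 else (r.min(0).round(4),r.max(0).round(4)) if len(r) else 0)
    w=(abs(Q[...,0]-.474)<.05)&(abs(Q[...,1]-.113)<.05);q=Q[w&(Q[...,2]>.066)&(Q[...,2]<.11)];b=Q[w&(Q[...,2]>.085)&(Q[...,2]<.11)]
    if len(b)<5: continue
    k=np.linalg.svd(b[:,:2]-b[:,:2].mean(0))[2][0];print("lid",len(q),q.min(0).round(3),q.max(0).round(3),"bar",len(b),b.min(0).round(4),b.max(0).round(4),np.degrees(np.arctan2(k[1],k[0])))
h=cv2.cvtColor(p,cv2.COLOR_RGB2HSV);M=cv2.inRange(h,(3,110,60),(22,255,255));M[:210]=0;M[250:]=0;M[:,:270]=0;M[:,330:]=0
v,u=np.nonzero(M);print(len(u),u.min() if len(u) else 0,u.max() if len(u) else 0,v.min() if len(u) else 0,v.max() if len(u) else 0)
```

```text
top ring 0 0
lid 354 [0.44  0.081 0.069] [0.509 0.147 0.1  ] bar 61 [0.4684 0.09   0.0853] [0.502  0.1358 0.0998] -86.93631517977074
side ring 87 (array([ 0.4032, -0.1142,  0.0304]), array([ 0.4742, -0.0751,  0.0443]))
lid 258 [0.438 0.077 0.066] [0.505 0.142 0.095] bar 45 [0.4663 0.0858 0.0854] [0.4776 0.1349 0.095 ] -87.77509332285298
340 285 306 214 235
```

```bash
python3 - <<'E'
from h import *
Q=cloud(np.load("side0.npz")["d"],camera_model("side"))
Q2=cloud(camera("side")[1],camera_model("side"))
for q in(Q,Q2):
    s=(q[...,2]>.025)&(q[...,2]<.045)&(q[...,1]<-.03)&(q[...,1]>-.125)&(q[...,0]>.38)&(q[...,0]<.46);r=q[s];print(len(r),r.mean(0).round(4),r.min(0).round(4))
print(env.sense()["tool_pos"])
E
python3 -m handwheel '[-2,-4.3,0,0,0,0,130, -2,-4.3,0,0,0,0,130, -1.8,-4.3,0,0,0,0,130, -1.6,-4.3,0,0,0,-2.5,130, -1.4,-4.3,0,0,0,0,130]' 60 >/dev/null
python3 -m handwheel '[0,0,2,0,0,0,130, 0,0,3,0,0,0,130, 0,0,0,0,0,0,130, 0,0,0,0,0,0,130]'
```

```text
120 [ 0.4292 -0.084   0.036 ] [ 0.4034 -0.1134  0.0309]
122 [ 0.4293 -0.0842  0.0361] [ 0.4026 -0.1129  0.031 ]
[ 0.56487059 -0.10230444  0.18849082]
t: 46.45
tool_pos: [0.4751, 0.1117, 0.1386]
tcp_rot: [3.141, 0.001, 0.044]
ft_force: [-0.7, -0.5, 0.1]
gripper_width: 0.493
```

```bash
python3 -m handwheel '[0,-0.2,2.5,0,0,0,130, 0,0,2,0,0,0,130, 0,0,1,0,0,0,130, 0,0,0,0,0,0,130, 0,0,0,0,0,0,130]'
python3 -m handwheel '[0,0,0,0,0,0,180, 0,0,0,0,0,0,220, 0,0,0,0,0,0,240, 0,0,0,0,0,0,240,0,0,0,0,0,0,240]'
python3 -m handwheel '[0,0,-1,0,0,0,240, 0,0,-1.5,0,0,0,240, 0,0,-2,0,0,0,240, 0,0,0,0,0,0,240, 0,0,0,0,0,0,240]'
python3 - <<'E'
from h import *
p2,d2,m2=snap("side");s=env.sense();print(s["tool_pos"],s["ft_force"]);Q=cloud(d2,m2)
r=Q[(abs(Q[...,0]-.474)<.04)&(abs(Q[...,1]-.1)<.05)&(p2.max(-1)>75)];print([ (np.percentile(r[:,2],a)).round(3) for a in (1,5,50,95)])
save("a13.png",cv2.resize(p2[130:250,200:330],None,fx=5,fy=5,interpolation=2))
E
```

```text
t: 46.95
tool_pos: [0.4769, 0.1139, 0.0845]
tcp_rot: [-3.141, -0.002, 0.044]
ft_force: [-0.2, -0.5, 0.6]
gripper_width: 0.486
t: 47.45
tool_pos: [0.4766, 0.1142, 0.0845]
tcp_rot: [-3.141, -0.001, 0.045]
ft_force: [-2.0, -0.4, 6.2]
gripper_width: 0.117
t: 47.95
tool_pos: [0.4762, 0.1141, 0.1286]
tcp_rot: [-3.141, -0.001, 0.045]
ft_force: [-0.1, 0.3, -1.4]
gripper_width: 0.112
[0.47542929 0.11389926 0.12772488] [ 0.4261237  -0.05541907 -1.9771198 ]
[np.float64(0.009), np.float64(0.038), np.float64(0.119), np.float64(0.505)]
```

View pics/a13.png

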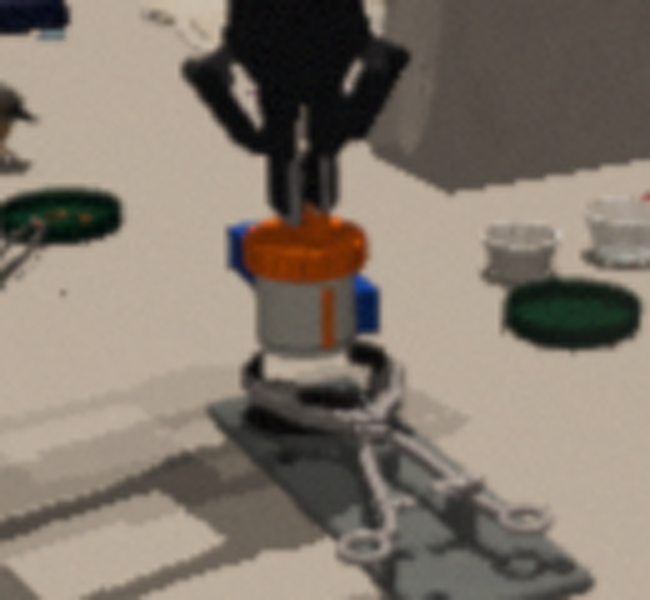

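The pot hangs by the locked lid (stripe at (328,318)) and the forceps are open and in place. Next, over to the tray.

```bash
python3 -m handwheel '[0,0,-2.5,0,0,0,240, 0,0,-2.5,0,0,0,240, 0,0,0,0,0,0,240, -0.3,2,0,0,0,0,240, -0.3,3,0,0,0,0,240]' >/dev/null
python3 -m handwheel '[-0.3,3.5,0,0,0,0,240, -0.3,4,0,0,0,0,240, -0.3,4,0,0,0,0,240, -0.3,4,0,0,0,0,240, -0.3,4,0,0,0,0,240]'
python3 -m handwheel '[-0.3,4,0,0,0,0,240, -0.3,4,0,0,0,0,240, -0.3,4,0,0,0,0,240, -0.3,3.5,0,0,0,0,240, -0.2,3,0,0,0,0,240]'
python3 -m handwheel '[0,1.3,0,0,0,0,240, 0,0,3,0,0,0,240, 0,0,3,0,0,0,240, 0,0,2,0,0,0,240, 0,0,0,0,0,0,240]'
python3 -m handwheel '[0,0,0.8,0,0,0,240, 0,0,0,0,0,0,240, 0,0,0,0,0,0,240]'
```

```text
t: 49.0
tool_pos: [0.4643, -0.1328, 0.1761]
tcp_rot: [-3.14, 0.003, 0.045]
ft_force: [-0.3, 0.1, -1.4]
gripper_width: 0.117
t: 49.5
tool_pos: [0.4586, -0.3184, 0.1757]
tcp_rot: [-3.14, 0.003, 0.044]
ft_force: [0.1, -0.5, -1.7]
gripper_width: 0.116
t: 50.0
tool_pos: [0.4572, -0.3268, 0.0929]
tcp_rot: [-3.135, 0.008, 0.045]
ft_force: [-1.3, 0.5, -1.1]
gripper_width: 0.116
t: 50.3
tool_pos: [0.4614, -0.3304, 0.0912]
tcp_rot: [3.141, -0.001, 0.045]
ft_force: [0.6, 0.3, -1.4]
gripper_width: 0.116
```

```bash
python3 -m handwheel '[0,0,0.7,0,0,0,240, 0,0,0.3,0,0,0,240, 0,0,0,0,0,0,240, 0,0,0,0,0,0,240]'
python3 -m handwheel '[0,0,0.2,0,0,0,240, 0,0,0,0,0,0,240, 0,0,0,0,0,0,240]'
python3 -m handwheel '[0,0,0.2,0,0,0,240, 0,0,0,0,0,0,240, 0,0,0,0,0,0,240]'
python3 -m handwheel '[0,0,0.2,0,0,0,240, 0,0,0,0,0,0,240, 0,0,0,0,0,0,240]'
```

```text
t: 50.7
tool_pos: [0.4606, -0.3301, 0.0802]
tcp_rot: [-3.141, 0.0, 0.044]
ft_force: [0.0, -0.4, -1.4]
gripper_width: 0.116
t: 51.0
tool_pos: [0.4606, -0.3301, 0.0782]
tcp_rot: [-3.142, 0.0, 0.045]
ft_force: [-0.2, 0.5, -1.8]
gripper_width: 0.119
t: 51.3
tool_pos: [0.4607, -0.3303, 0.0765]
tcp_rot: [3.141, -0.0, 0.045]
ft_force: [-0.5, -0.3, -0.5]
gripper_width: 0.115
t: 51.6
tool_pos: [0.4613, -0.3306, 0.0761]
tcp_rot: [3.141, -0.001, 0.045]
ft_force: [-2.9, 1.6, 8.3]
gripper_width: 0.115
```

Touched down. Release, retreat and check.

```bash
python3 -m handwheel '[0,0,-0.1,0,0,0,220, 0,0,0,0,0,0,180, 0,0,0,0,0,0,130, 0,0,0,0,0,0,130, 0,0,-2,0,0,0,130]' >/dev/null
python3 -m handwheel '[0,0,-4,0,0,0,130, 0,0,-5,0,0,0,130, 0,-5,-1,0,0,0,130, 0,-5,0,0,0,0,130, 0,-5,0,0,0,0,130]' 
python3 -m handwheel '[0,-5,0,0,0,0,130, 0,-5,0,0,0,0,130, 0,-5,0,0,0,0,130, 0,0,0,0,0,0,130, 0,0,0,0,0,0,130]'
python3 - <<'E'
from h import *
for n in("side","top"):
    p,d,m=snap(n);Q=cloud(d,m);w=(abs(Q[...,0]-.461)<.05)&(abs(Q[...,1]+.33)<.05)
    for a,b in((.01,.046),(.052,.075),(.08,.095)):
        q=Q[w&(Q[...,2]>a)&(Q[...,2]<b)]
        if len(q)>4:
            k=np.linalg.svd(q[:,:2]-q[:,:2].mean(0))[2][0];print(n,a,len(q),q.min(0).round(3),q.max(0).round(3),np.degrees(np.arctan2(k[1],k[0])).round(1))
    q=Q[w&(Q[...,2]>.05)];print("top z",q[:,2].max())
    s=(Q[...,2]>.025)&(Q[...,2]<.045)&(Q[...,1]<-.03)&(Q[...,1]>-.125)&(Q[...,0]>.38)&(Q[...,0]<.46);r=Q[s];print(n,"ring",len(r),r.mean(0).round(4))
    if n=="side":
        old=np.load("side0.npz")["p"];df=np.abs(p.astype(int)-old).max(-1)>60;save("diff.png",(df*255).astype(np.uint8)[...,None].repeat(3,2));a=p
        h=cv2.cvtColor(p,cv2.COLOR_RGB2HSV);v,u=np.nonzero((cv2.inRange(h,(3,150,60),(20,255,255))>0)&w);print("orange z/x",[(zz.round(3)) for zz in np.percentile(Q[v,u],[2,98],axis=0)])
save("fin.png",np.hstack([a[200:400,200:500],p[150:280,340:480].repeat(2,0).repeat(2,1)[:200]]))
E
```

```text
t: 52.6
tool_pos: [0.4543, -0.1803, 0.1961]
tcp_rot: [3.141, -0.002, 0.043]
ft_force: [0.8, -0.5, -0.0]
gripper_width: 0.493
t: 53.1
tool_pos: [0.4473, -0.0303, 0.1951]
tcp_rot: [3.141, -0.0, 0.048]
ft_force: [0.4, -1.2, 0.4]
gripper_width: 0.491
side 0.01 443 [ 0.428 -0.362  0.01 ] [ 0.479 -0.314  0.046] -36.9
side 0.052 680 [ 0.422 -0.368  0.052] [ 0.49  -0.3    0.075] 143.2
side 0.08 115 [ 0.45  -0.357  0.08 ] [ 0.465 -0.308  0.087] -86.4
top z 0.08736922314423312
side ring 122 [ 0.4292 -0.0842  0.0361]
orange z/x [array([ 0.424, -0.366,  0.029]), array([ 0.486, -0.308,  0.085])]
top 0.01 16 [ 0.433 -0.32   0.01 ] [ 0.467 -0.3    0.03 ] -154.7
top 0.052 311 [ 0.428 -0.365  0.053] [ 0.494 -0.296  0.075] 176.8
top 0.08 54 [ 0.456 -0.352  0.081] [ 0.467 -0.306  0.091] -86.7
top z 0.09069364370488486
top ring 21 [ 0.4126 -0.0961  0.0379]Traceback (most recent call last):
  File "<stdin>", line 13, in <module>
TypeError: 'float' object is not subscriptable
```

```bash
python3 -c "
from h import *
env.close_job();print(env.sense()['t'])"
```

```text
the job is handed in; nothing more can be done
the job is handed in; nothing more can be done
```

The job is done and handed in at about 53 s. The pot was locked in the forceps and took the three tubes that were present (red, green, yellow). The lid went fully down and turned clockwise to its stop. I released the ratchet by pressing the ring and drawing it outwards, and carried the closed pot by its bar to the tray.

**Last checks:**
- **Pot and lid:** the pot stands at about (0.46, -0.33) on the tray floor. The top of the lid reads 86–91 mm against an expected 85.5 mm, so the lid is fully down. The bar lies at about 93°. The pot lifted by the lid, which shows it is locked.
- **Forceps:** the moving ring is back within 1 mm of where it was when the forceps stood open at the start.
- **Robot:** clear of everything.

**What did not go cleanly or was not checked:**
- **Mistyped row:** after first gripping the pot I pressed down 2 cm by mistake. The fingers slid down the pot, so I set it back on the bench, took it again higher up and carried on.
- **Pot turned slightly:** it turned a few degrees in the jaws when the lid reached its stop.
- **Not measured directly:** I did not measure the final angle between bar and lugs. The lock is judged from the torque at the stop, the lid height and the lift. The tubes were last seen inside just before the lid went on.
- **No final picture:** the last script failed with an error before saving its picture, so the end state was checked only from depth measurements. I did not re-measure the things to be left alone; the arm was never brought down near them.

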